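# Eject the spectacle fronts and load the crate evenly

## Robot

A 6-joint arm with a two-finger parallel gripper is mounted at the origin on the work surface. World frame = base frame: x ahead of the robot, y to its left, z up, the work surface at z = 0. Lengths are in mm, angles in rad, forces in N, time in s.
With the tool pointing down it reaches from about 350 to 875 mm from the base axis. Payload 4.2 kg.
Tool frame: the origin (TCP) lies between the finger pads; the fingertips stand 14 mm ahead of it and the grasp point (between the pads) lies 5 mm behind it; z points along the fingers, y is the line along which they close (so a half turn about z gives the same grasp; the last joint's range is limited). The gripper opens to 87 mm and grips with 3 to 60 N. Pads are 19 mm wide; open, the fingers measure 117 mm over their backs; the gripper's body (75 mm by 190 mm) begins 51 mm behind the grasp point.
Start: joints at [-0.958, 0.385, 0.008, 0, -1.194, -0.259], TCP at [216.555, -586.262, 236.55] pointing down, gripper open.
Joint ranges: [-3.14, 3.14], [-1.21, 2.06], [-1.07, 1.41], [-3.16, 2.05], [-2.99, -0.16], [-3.1, 3.1]. Speed limits (rad/s): [2.79, 2.79, 3.14, 3.14, 3.14, 3.14].

## Interface

Orientations are given as a unit quaternion [x, y, z, w].
In Python, from cell import r gives the robot as it stands.
- The arm moves only by the shell command python3 nudge.py 'ROWS' [OPENING] [FORCE]. ROWS is rows parted by semicolons, their numbers by spaces, 1 to 10 of them, each of 6 numbers: dx, dy, dz in mm, then a rotation vector rx, ry, rz in rad; each row shifts and turns the commanded pose from where the row before left it, along the tool's axes as they then stand; what a row does not reach is not made up. A row lasts 1/12 s, in which the tool goes at most 41.7 mm and 0.125 rad, less where a joint would pass 70% of its speed; a pose out of reach is approached as far as the arm can. OPENING is the opening from 0.0 (shut) to 1.0 (fully open), set as the command begins (- or left out keeps the last). The fingers move at their own pace and stop on an object; FORCE is the grip in N (left out, the last holds). Time passes only in rows, so rows that do not move let the fingers close. It prints the time, the measured TCP pose, the force, the opening and the grip force at its end.
- r.state(): the state, without advancing time (a new reading comes with each control period).
- r.snapshot(name): name is "side" or "top" or "wrist"; returns a dict with "img" (480x640x3 uint8, blue, green, red), "K" (3x3 intrinsics, pixels), "k1" (the pictures are not rectified: a ray, as slopes to the right and down, at radius r is drawn at 1 + k1 r^2 times it, then the intrinsics apply), "world_from_camera" (4x4, takes a point from camera to world coordinates). Camera axes: x right, y down, z forward; pixel columns grow to the right and rows downward; lengths in mm; the calibration is good to about 2 mm. A picture is of the moment at which its call begins. There is no depth.
- r.hand_in(): hands the job in; it is judged then, once.
The state is a dict: "time_s": time; "joint_positions": joint angles; "qvel": joint speeds; "joint_efforts": joint torques, N m; "ee_pos": TCP position; "orientation": TCP orientation; "wrist_force": force on the tool from outside, world axes, zero at the start; "wrist_torque": the same for the moment, N m; "gripper_width": opening from 0.0 (shut) to 1.0 (fully open); "finger_force": force on a finger pad.
Only numpy, scipy, OpenCV 4.12 (cv2) and the standard library are available. Lean on these libraries where they do the work, as an engineer would, in place of code of your own. Each camera call takes 0.05 s, during which the arm holds its last target. There are 200 camera calls.

## Task

With the mallet, drive the sprung ejector pin of the mould fully down so that the moulded spectacle fronts rise (do not press the pin with the gripper), and stand the mallet back on its head on its mat. Load every front into the light plastic crate on its narrow stand, all lying flat on the crate's floor, none stacked, shared out so that the crate never tips, and ends level and still centred on the stand. Leave the pliers, pot and aluminium block alone.

Things in the scene. Friction and masses are not known exactly. Their poses are not given: they have to be found in the camera images.
- mould: Fixed steel mould half, block 166 x 327 x 40 mm. Origin: centre of underside, on the table; y along its length, z up. Six pockets, centres at y = -125, -75, -25, 25, 75, 125 mm, long side along x; steel cores fill the fronts' notches. Fronts start flush with the top, ungrippable. On the -x side, 108 mm from the centre, a lug 28 mm high carries the pin's guide bush (34 mm across, top at 58 mm).
- ejector_pin (a joint): Pin travel down into its guide, m: 0 = up, 0.020 = fully down. Sprung, stiff: 5 to 9 N moves it; it stays where driven. It raises all fronts by 3/4 of its travel: when it is down they stand 15 mm proud, still 5 mm deep in their pockets. Pressing over 5 N on raised fronts sends them down and the pin up again.
- pin_top (a point): Centre of the top face of the ejector pin's head, a steel disc 26 mm across: 98 mm above the table when the pin is up, 78 mm when fully down.
- mallet: Loose mallet, 0.4 kg, standing on its head on the mat. Head: upright black rubber cylinder, 56 mm across, 64 high. Handle: level wooden bar 24 x 24 mm along the mallet's +x, from 25 to 175 mm from the head's axis, centre line 32 mm above the underside; best gripped from above 55 to 65 mm from the axis. Origin: centre of the head's underside; z up.
- mat: Fixed grey felt mat for the mallet, 240 (x) x 130 (y) x 4 mm. Origin: centre of its underside.
- stand: Fixed stand for the crate, 60 mm high: foot 160 x 200 mm, post, and a rubber-topped bearer 150 mm along x but only 48 mm along y. Origin: centre of its underside on the table.
- crate: Loose blue plastic crate, open on top, 168 (x) x 340 (y) x 45 mm outside, walls and floor 3 mm, about 0.2 kg. Origin: centre of underside. It stands centred on the stand's narrow bearer, long side (y) across it, and tips when loaded too much to one end (one front alone at an end can do it). Six fronts fit, long sides along the crate's x, 50 mm apart.
- swab_pot: Loose white pot, 64 mm across, 70 mm high; not part of the job. Origin: centre of its underside.
- pliers: Loose trimming pliers, about 155 mm long, lying flat; not part of the job. Origin: near the middle, underside; x towards the jaws.
- gauge_block: Loose aluminium block 50 x 90 x 30 mm; not part of the job. Origin: centre of its underside.
- front_1: Loose black spectacle front with clear lenses, 80 g; four to six are present. 132 (x) x 42 (y) x 20 (z) mm: two eyes 47 x 42 mm joined by a bridge 38 mm long (x), 20 wide (y), 20 high: on either side of the bridge a notch 38 mm wide, 11 deep, takes a finger of a gripper from above. Origin: centre of its underside; z up as it lies in the mould; both faces alike.
- front_2: Loose black spectacle front with clear lenses, 80 g; four to six are present. 132 (x) x 42 (y) x 20 (z) mm: two eyes 47 x 42 mm joined by a bridge 38 mm long (x), 20 wide (y), 20 high: on either side of the bridge a notch 38 mm wide, 11 deep, takes a finger of a gripper from above. Origin: centre of its underside; z up as it lies in the mould; both faces alike.
- front_3: Loose black spectacle front with clear lenses, 80 g; four to six are present. 132 (x) x 42 (y) x 20 (z) mm: two eyes 47 x 42 mm joined by a bridge 38 mm long (x), 20 wide (y), 20 high: on either side of the bridge a notch 38 mm wide, 11 deep, takes a finger of a gripper from above. Origin: centre of its underside; z up as it lies in the mould; both faces alike.
- front_4: Loose black spectacle front with clear lenses, 80 g; four to six are present. 132 (x) x 42 (y) x 20 (z) mm: two eyes 47 x 42 mm joined by a bridge 38 mm long (x), 20 wide (y), 20 high: on either side of the bridge a notch 38 mm wide, 11 deep, takes a finger of a gripper from above. Origin: centre of its underside; z up as it lies in the mould; both faces alike.
- front_5: Loose black spectacle front with clear lenses, 80 g; four to six are present. 132 (x) x 42 (y) x 20 (z) mm: two eyes 47 x 42 mm joined by a bridge 38 mm long (x), 20 wide (y), 20 high: on either side of the bridge a notch 38 mm wide, 11 deep, takes a finger of a gripper from above. Origin: centre of its underside; z up as it lies in the mould; both faces alike.
- front_6: Loose black spectacle front with clear lenses, 80 g; four to six are present. 132 (x) x 42 (y) x 20 (z) mm: two eyes 47 x 42 mm joined by a bridge 38 mm long (x), 20 wide (y), 20 high: on either side of the bridge a notch 38 mm wide, 11 deep, takes a finger of a gripper from above. Origin: centre of its underside; z up as it lies in the mould; both faces alike.

How it is judged (in metres and radians):
On the way:
1. the ejector pin is driven down (at least 18 of its 20 mm) (value of joint ejector_pin above 0.018 m), for 0.2 s.
At the end, for the whole second after the job is handed in: Pin over 16 mm down; every front flat (8 deg) on the crate floor, unstacked, at rest; crate level (3 deg), within 25 mm of centred on its stand; mallet standing on its head on the mat (axis within 110 mm along, 55 mm across of its centre), at rest (value of joint ejector_pin above 0.016 m and x of front_1 in the frame of crate between -0.08 and 0.08 m and y of front_1 in the frame of crate between -0.165 and 0.165 m and z of each of front_1, front_2, front_3, front_4, front_5, front_6 in the frame of crate above -0.002 m and linear speed of each of front_1, front_2, front_3, front_4, front_5, front_6, mallet below 0.03 m/s and ((z of front_1 in the frame of crate below 0.01 m and angle between front_1's own z axis and vertical below 0.15 rad) or (z of front_1 in the frame of crate below 0.03 m and angle between front_1's own z axis and vertical above 2.99 rad)) and x of front_2 in the frame of crate between -0.08 and 0.08 m and y of front_2 in the frame of crate between -0.165 and 0.165 m and ((z of front_2 in the frame of crate below 0.01 m and angle between front_2's own z axis and vertical below 0.15 rad) or (z of front_2 in the frame of crate below 0.03 m and angle between front_2's own z axis and vertical above 2.99 rad)) and x of front_3 in the frame of crate between -0.08 and 0.08 m and y of front_3 in the frame of crate between -0.165 and 0.165 m and ((z of front_3 in the frame of crate below 0.01 m and angle between front_3's own z axis and vertical below 0.15 rad) or (z of front_3 in the frame of crate below 0.03 m and angle between front_3's own z axis and vertical above 2.99 rad)) and x of front_4 in the frame of crate between -0.08 and 0.08 m and y of front_4 in the frame of crate between -0.165 and 0.165 m and ((z of front_4 in the frame of crate below 0.01 m and angle between front_4's own z axis and vertical below 0.15 rad) or (z of front_4 in the frame of crate below 0.03 m and angle between front_4's own z axis and vertical above 2.99 rad)) and x of front_5 in the frame of crate between -0.08 and 0.08 m and y of front_5 in the frame of crate between -0.165 and 0.165 m and ((z of front_5 in the frame of crate below 0.01 m and angle between front_5's own z axis and vertical below 0.15 rad) or (z of front_5 in the frame of crate below 0.03 m and angle between front_5's own z axis and vertical above 2.99 rad)) and x of front_6 in the frame of crate between -0.08 and 0.08 m and y of front_6 in the frame of crate between -0.165 and 0.165 m and ((z of front_6 in the frame of crate below 0.01 m and angle between front_6's own z axis and vertical below 0.15 rad) or (z of front_6 in the frame of crate below 0.03 m and angle between front_6's own z axis and vertical above 2.99 rad)) and angle between crate's own z axis and vertical below 0.05 rad and x of crate in the frame of stand between -0.025 and 0.025 m and y of crate in the frame of stand between -0.025 and 0.025 m and z of crate in the frame of stand above 0.055 m and linear speed of crate below 0.02 m/s and x of mallet in the frame of mat between -0.11 and 0.11 m and y of mallet in the frame of mat between -0.055 and 0.055 m and angle between mallet's own z axis and vertical below 0.15 rad and height (world z) of mallet below 0.012 m); the robot touches nothing.
It fails at once if the gripper or arm presses on the ejector pin itself (contact force between any of the fingers, the arm and ejector_pin above 1 N).
It fails at once if the pot, pliers or gauge block is moved by more than 30 mm (distance of any of swab_pot, pliers, gauge_block from where it was at the start of the episode above 0.03 m).
It fails at once if the crate tips by more than 10 degrees (angle between crate's own z axis and vertical above 0.18 rad).
Of front_1, front_2, front_3, front_4, front_5, front_6 only 4 to 6 are there at a start; the rules pass over those that are not, and their reading is None.
At some moment in a run one of mallet may be knocked a few centimetres aside while the robot is not near it.
Once in a run the grip may slacken for a moment while it holds something.
It also fails if it takes over 210 s, if anything falls off the work surface, if the arm or the gripper's body presses on something with over 40 N, if the wrist force passes 120 N, or if a joint passes its speed limit or range.

## Working session

There is one attempt and no reset: what is moved stays moved. The work goes in short steps, Python scripts to look and compute and a shell command to move; the robot and the scene stay as the last step left them, time stands still between calls to the robot, and variables do not carry over. Pictures are saved under pics/ and viewed, at most 14 in all, crops included, and the job is handed in when it is done.

```bash
ls; mkdir -p pics; python3 - <<'E'
from cell import r
import cv2
print(r.state())
for n in("top","side","wrist"):
    s=r.snapshot(n); cv2.imwrite(f"pics/{n}0.png",s["img"]); print(n,s["K"],s["k1"],s["world_from_camera"])
E
```

```text
cell.py
nudge.py
pics
{'time_s': 0.0, 'joint_positions': array([-9.58408478e-01,  3.85544183e-01,  6.63236162e-03, -4.68926562e-04,
       -1.19400500e+00, -2.58610304e-01]), 'qvel': array([ 0.00178246,  0.00115074,  0.00197217, -0.00057175, -0.00087533,
        0.00135685]), 'joint_efforts': array([-4.22237745e-04, -3.90666676e+01,  1.87402904e+01,  4.21997800e+00,
        1.09535680e-02, -1.87632600e-04]), 'ee_pos': array([ 216.34763378, -585.75405879,  235.47406248]), 'orientation': array([-1.75882497e-01,  9.84410573e-01,  1.05321856e-03, -2.49696565e-04]), 'wrist_force': array([ 1.04545001,  0.40427733, -0.34069799]), 'wrist_torque': array([ 0.03747215, -0.02262651,  0.00604737]), 'finger_force': 0.0, 'gripper_width': 1.0009254061059267}
top [[462.86101801   0.         325.19846314]
 [  0.         462.86101801 238.36136642]
 [  0.           0.           1.        ]] 0.03527898834148358 [[-8.12061978e-02 -9.75440111e-01  2.04748977e-01  3.74999681e+02]
 [-9.96686830e-01  8.04160444e-02 -1.21910868e-02 -5.95661464e+00]
[... 278 characters left out ...]
4195778 [[-7.38508988e-01 -4.34795996e-01  5.15322149e-01 -2.21080918e+02]
 [-6.74149362e-01  4.88952126e-01 -5.53577868e-01  8.30745944e+02]
 [-1.12744198e-02 -7.56226329e-01 -6.54212983e-01  1.07553185e+03]
 [ 0.00000000e+00  0.00000000e+00  0.00000000e+00  1.00000000e+00]]
wrist [[390.57598996   0.         318.82441394]
 [  0.         390.57598996 239.94855635]
 [  0.           0.           1.        ]] -0.048531684218589805 [[-3.46741424e-01  9.09200855e-01  2.30486854e-01  1.53662116e+02]
 [ 9.37955790e-01  3.35307938e-01  8.83601908e-02 -6.10283185e+02]
 [ 3.05308928e-03  2.46824617e-01 -9.69055358e-01  3.83819025e+02]
 [ 0.00000000e+00  0.00000000e+00  0.00000000e+00  1.00000000e+00]]
```
View pics/top0.png

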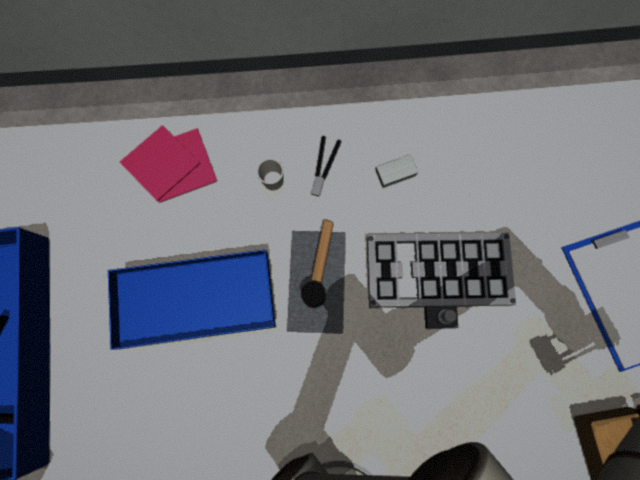

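View pics/side0.png

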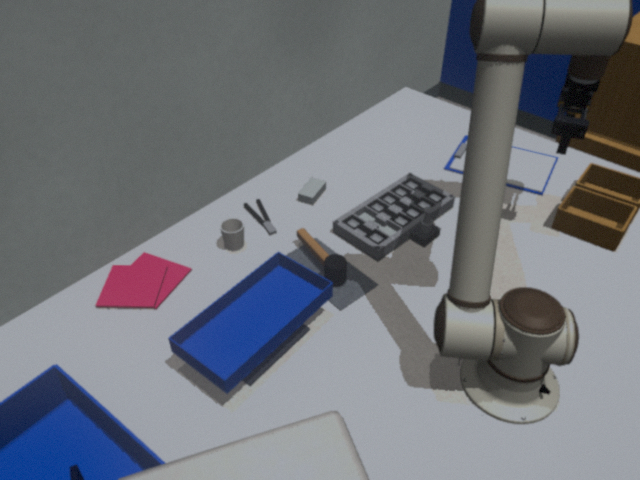

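The top view shows the crate at about (190,300), the mallet head at (314,292) with its handle tip at (327,222), and the mould at (440,270). It holds five fronts, with the pocket at (406,270) empty, and the pin is at (447,317). The side view shows the same things, with the mallet head at (335,268) and the pin at about (428,222).

```bash
cat > h.py <<'E'
import numpy as np, cv2
from cell import r
from scipy.spatial.transform import Rotation as R
def ray(s,px):
    px=np.atleast_2d(np.array(px,float))
    n=cv2.undistortPoints(px[:,None],s["K"],np.array([s["k1"],0,0,0.]))[:,0]
    T=s["world_from_camera"]; d=np.c_[n,np.ones(len(n))]@T[:3,:3].T
    return T[:3,3],d
def plane(s,px,z):
    o,d=ray(s,px); return o+d*((z-o[2])/d[:,2])[:,None]
def tri(obs):
    A=np.zeros((3,3));b=np.zeros(3);L=[]
    for s,p in obs:
        o,d=ray(s,p);d=d[0]/np.linalg.norm(d[0]);M=np.eye(3)-np.outer(d,d);A+=M;b+=M@o;L.append((o,M))
    X=np.linalg.solve(A,b); return X,[round(float(np.linalg.norm(M@(X-o))),1) for o,M in L]
def proj(s,P):
    T=s["world_from_camera"];c=(np.atleast_2d(P)-T[:3,3])@T[:3,:3]
    return cv2.projectPoints(c[:,None],np.zeros(3),np.zeros(3),s["K"],np.array([s["k1"],0,0,0.]))[0][:,0]
def blobs(mask,amin=30,roi=None):
    m=mask.astype(np.uint8)*255
    if roi: k=np.zeros_like(m);x0,y0,x1,y1=roi;k[y0:y1,x0:x1]=1;m=m*k
    return [c for c in cv2.findContours(m,cv2.RETR_EXTERNAL,cv2.CHAIN_APPROX_NONE)[0] if cv2.contourArea(c)>amin]
def cen(c):
    m=cv2.moments(c);return np.array([m["m10"]/m["m00"],m["m01"]/m["m00"]])
def to(target,yaw=None):
    "tool-axis shift and turn from measured pose to world target; yaw = heading of tool y (mod pi)"
    st=r.state();Q=R.from_quat(st["orientation"]).as_matrix()
    d=Q.T@(np.array(target)-st["ee_pos"]); y=Q[:,1]; cur=np.arctan2(y[1],y[0])
    print("tcp",st["ee_pos"].round(1),"yaw",round(cur,3),"q6",st["joint_positions"][5].round(2),"-> d",d.round(1))
    if yaw is not None:
        e=(yaw-cur+np.pi/2)%np.pi-np.pi/2; print("turn rz(tool)",round(-e,3))
    print("tilt",R.from_matrix(Q).apply([0,0,1]).round(4))
E
python3 - <<'E'
from h import *
t=r.snapshot("top");s=r.snapshot("side")
def hsv(i):return cv2.cvtColor(i["img"],cv2.COLOR_BGR2HSV)
np.set_printoptions(precision=1,suppress=True)
H=hsv(t);G=hsv(s)
for nm,i,h,roi in(("t",t,H,(90,200,290,380)),("s",s,G,(150,230,345,400))):
    m=(h[...,0]>105)&(h[...,0]<130)&(h[...,1]>130)
    for c in blobs(m,500,roi): 
        q=cv2.approxPolyDP(cv2.convexHull(c),5,True)[:,0]; print(nm,"crate",q.tolist(),plane(i,q,105) )
for nm,i,h,roi in(("t",t,H,(280,200,360,340)),("s",s,G,(285,215,370,300))):
    m=(h[...,0]>5)&(h[...,0]<25)&(h[...,1]>80)
    for c in blobs(m,40,roi):
        print(nm,"handle",cv2.minAreaRect(c),plane(i,cv2.boxPoints(cv2.minAreaRect(c)),48))
    m=h[...,2]<45
    for c in blobs(m,40,roi): print(nm,"head",cen(c),cv2.minEnclosingCircle(c),plane(i,[cen(c)],68))
m=(H[...,2]<50)
for c in blobs(m,25,(360,225,520,335)): print("dark",cen(c),cv2.contourArea(c),plane(t,[cen(c)],40),cv2.boundingRect(c))
def up(i,x0,y0,x1,y1,f,n): cv2.imwrite("pics/"+n,cv2.resize(i["img"][y0:y1,x0:x1],None,fx=f,fy=f,interpolation=cv2.INTER_CUBIC))
a=cv2.resize(t["img"][210:350,280:520],None,fx=3.3,fy=3.3);b=cv2.resize(s["img"][160:300,280:460],None,fx=2,fy=2)
cv2.imwrite("pics/ts1.png",a)
E
```

```text
t crate [[265, 250], [274, 326], [111, 348], [109, 270]] [[567.2 114.3 105. ]
 [403.6 104.2 105. ]
 [387.6 442.3 105. ]
 [551.3 449.4 105. ]]
s crate [[330, 280], [331, 295], [227, 390], [170, 339], [278, 253]] [[410.8 105.3 105. ]
 [378.3 139.  105. ]
 [363.4 456.8 105. ]
 [545.  453.5 105. ]
 [564.3 120.1 105. ]]
t handle ((321.7212829589844, 251.3377685546875), (10.687203407287598, 63.10344696044922), 11.768289566040039) [[498.2  23.3  48. ]
 [639.8 -17.4  48. ]
 [632.5 -41.3  48. ]
 [491.3   0.   48. ]]
t head [323.3 299.7] ((323.574462890625, 303.6595764160156), 31.391916275024414) [[452.5  -3.3  68. ]]
s handle ((312.6223449707031, 243.5484619140625), (38.36032485961914, 7.5700836181640625), 48.179832458496094) [[631.6 -13.8  48. ]
 [634.6 -38.8  48. ]
 [509.2  -0.1  48. ]
 [507.4  23.2  48. ]]
s head [335.4 273.3] ((334.930419921875, 271.3043518066406), 13.727334022521973) [[440.2  52.2  68. ]]
dark [443.3 317.1] 27.5 [[ 394.4 -268.1   40. ]] (440, 312, 9, 11)
dark [436.9 316.4] 424.5 [[ 397.2 -254.1   40. ]] (421, 305, 37, 24)
dark [385.4 270.2] 814.5 [[ 510.1 -150.7   40. ]] (376, 242, 20, 57)
dark [451.2 270.4] 871.0 [[ 497.6 -300.4   40. ]] (440, 241, 24, 58)
dark [429.3 270. ] 851.5 [[ 502.5 -250.7   40. ]] (419, 241, 22, 58)
dark [484.4 269.4] 1863.5 [[ 493.8 -375.8   40. ]] (462, 239, 46, 60)
```

View pics/ts1.png

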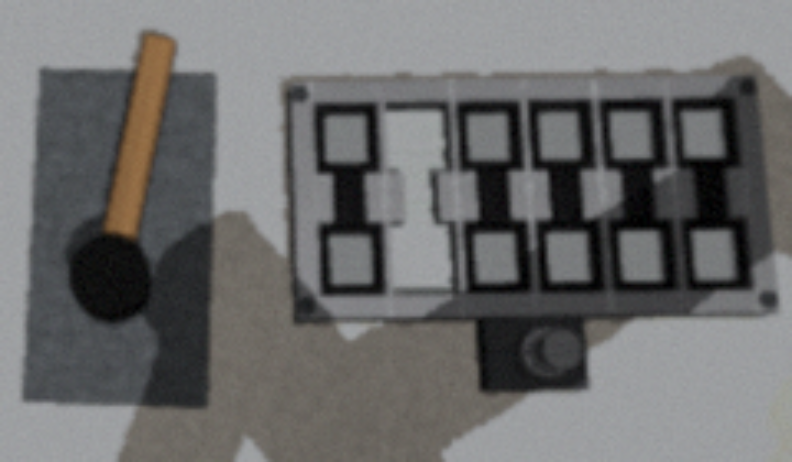

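The enlarged top view confirms five fronts, with the second pocket from the left empty. The pin head is at about (450,316) in the full image and the mallet head at about (313,294).

```bash
python3 - <<'E'
from h import *
np.set_printoptions(precision=1,suppress=True)
t=r.snapshot("top");s=r.snapshot("side")
print("head top",plane(t,[(313.3,294)],68),"side",plane(s,[(335.4,267)],68))
print("pin",plane(t,[(450.3,315.8)],98))
P=plane(t,[(450.3,315.8)],98); print("pin in side",proj(s,P))
to([512,7,235],1.289)
E
```

```text
head top [[466.8  17.7  68. ]] side [[454.4  35.7  68. ]]
pin [[ 394.9 -268.8   98. ]]
pin in side [[428.9 209. ]]
tcp [ 216.5 -586.2  236.3] yaw 1.925 q6 -0.26 -> d [-482.7  454.1    1.5]
turn rz(tool) 0.636
tilt [-0.  0. -1.]
```

```bash
python3 nudge.py '-29 27.3 0 0 0 0;-29 27.3 0 0 0 0;-29 27.3 0 0 0 0;-29 27.3 0 0 0 0;-29 27.3 0 0 0 0;-29 27.3 0 0 0 0;-29 27.3 0 0 0 0;-29 27.3 0 0 0 0;-29 27.3 0 0 0 0' 1.0
python3 nudge.py '-28 26 0 0 0 0;-28 26 0 0 0 0;-28 26 0 0 0 0;-28 26 0 0 0 0;-28 26 0 0 0 0;-28 26 0 0 0 0;-27 26 0 0 0 0;-26 26 0 0 0 0'
python3 nudge.py '0 0 0 0 0 0.106;0 0 0 0 0 0.106;0 0 0 0 0 0.106;0 0 0 0 0 0.106;0 0 0 0 0 0.106;0 0 0 0 0 0.106;0 0 0 0 0 0;0 0 0 0 0 0'
python3 - <<'E'
from h import *
to([512,7,235],1.289)
w=r.snapshot("wrist");cv2.imwrite("pics/w1.png",w["img"])
for p in ([466.8,17.7,68],[636,-29,48],[498,10,48]): print(proj(w,[p]))
E
```

```text
time_s: 1.1
ee_pos: [376.7, -263.6, 236.9]
orientation: [-0.176, 0.984, -0.0, 0.0]
wrist_force: [1.2, 0.3, -0.2]
gripper_width: 0.998
finger_force: 0.0
time_s: 1.77
ee_pos: [512.1, 8.3, 236.8]
orientation: [-0.176, 0.984, 0.0, 0.0]
wrist_force: [0.4, -0.3, -0.1]
gripper_width: 1.001
finger_force: 0.0
time_s: 2.43
ee_pos: [511.5, 6.3, 236.6]
orientation: [0.139, 0.99, 0.0, 0.0]
wrist_force: [0.2, 0.1, 0.3]
gripper_width: 1.003
finger_force: 0.0
tcp [511.5   6.3 236.6] yaw 1.291 q6 -2.18 -> d [-0.3  0.8  1.6]
turn rz(tool) 0.002
tilt [ 1.e-04  0.e+00 -1.e+00]
[[317.78405055 167.43629416]]
[[319.69958784 351.15302875]]
[[319.20441274 203.31373827]]
```

View pics/w1.png

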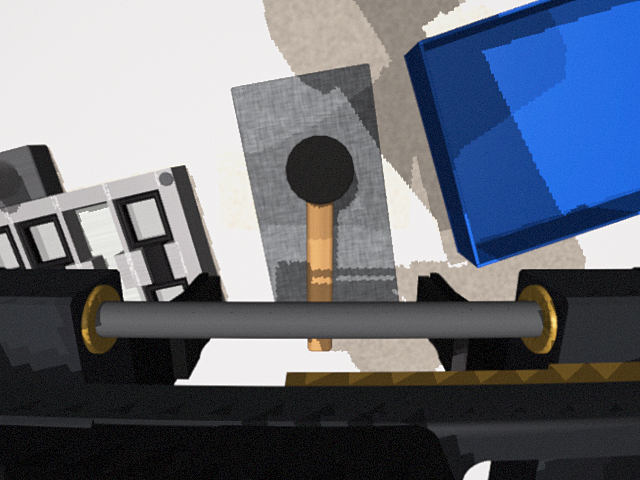

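The wrist view shows the mallet head as a disc at about (320,170), with the handle running straight down column 319 to row 351.

```bash
python3 - <<'E'
from h import *
np.set_printoptions(precision=1,suppress=True)
w=r.snapshot("wrist");t=r.snapshot("top")
g=cv2.cvtColor(w["img"],cv2.COLOR_BGR2HSV)
c=max(blobs(g[...,2]<50,500,(270,120,370,220)),key=cv2.contourArea);(x,y),rad=cv2.minEnclosingCircle(c);print("w head",x,y,rad,cen(c))
hw=blobs((g[...,0]>5)&(g[...,0]<25)&(g[...,1]>80),100,(300,195,340,300));rw=[cv2.minAreaRect(q) for q in hw];print(rw)
print("head z68",plane(w,[(x,y)],68))
print("tri head",tri([(w,(x,y)),(t,(313.3,294))]))
print("tri tip",tri([(w,(319.5,351)),(t,(326.8,220.5))]))
for q in hw:
    for z in(48,):
        v=q[:,0];
        for row in(215,240,262): 
            xs=v[v[:,1]==row][:,0]; print(row,xs.min(),xs.max(),plane(w,[(xs.min()-.5,row),(xs.max()+.5,row)],z))
E
```

```text
w head 320.1275939941406 169.513427734375 34.5134162902832 [319.7 169.6]
[((320.0, 250.0), (98.0, 26.0), 90.0)]
head z68 [[468.9  19.   68. ]]
tri head (array([471.9,  18.6,  17.5]), [0.6, 0.6])
tri tip (array([635. , -27.5,  50.5]), [1.5, 1.5])
215 307 333 [[504.9  -3.6  48. ]
 [511.4  19.2  48. ]]
240 307 332 [[526.5  -9.9  48. ]
 [532.9  12.3  48. ]]
262 307 332 [[546.2 -15.7  48. ]
 [552.7   6.8  48. ]]
```

```bash
python3 - <<'E'
from h import *
to([526.4,2,140],1.283)
E
```

```text
tcp [511.5   6.3 236.6] yaw 1.29 q6 -2.18 -> d [-15.5  -0.   96.6]
turn rz(tool) 0.007
tilt [ 1.e-04  0.e+00 -1.e+00]
```

```bash
python3 - <<'E'
from h import *
import pickle
pickle.dump(r.snapshot("wrist"),open("a.pkl","wb"))
E
python3 nudge.py '-5 0 32 0 0 0.007;-5 0 32 0 0 0;-5.5 0 32 0 0 0;0 0 0 0 0 0;0 0 0 0 0 0'
python3 - <<'E'
from h import *
import pickle
np.set_printoptions(precision=1,suppress=True)
a=pickle.load(open("a.pkl","rb"));b=r.snapshot("wrist")
def head(i):
    g=cv2.cvtColor(i["img"],cv2.COLOR_BGR2HSV)
    c=max(blobs(g[...,2]<45,500,(240,0,400,222)),key=cv2.contourArea);print(cv2.boundingRect(c));return cv2.minEnclosingCircle(c)
ha,hb=head(a),head(b);print(ha,hb,tri([(a,ha[0]),(b,hb[0])]))
g=cv2.cvtColor(b["img"],cv2.COLOR_BGR2HSV);m=(g[...,0]>5)&(g[...,0]<25)&(g[...,1]>80)
for row in range(200,290,20):
    xs=np.where(m[row,250:400])[0]+250
    if len(xs):print(row,xs.min(),xs.max(),plane(b,[(xs.min()-.5,row),(xs.max()+.5,row)],48).mean(0))
to([526.4,2,31],1.283)
E
```

```text
time_s: 3.05
ee_pos: [525.7, 1.5, 139.6]
orientation: [0.144, 0.99, -0.001, -0.002]
wrist_force: [0.8, 0.4, 0.3]
gripper_width: 1.001
finger_force: 0.0
(286, 136, 68, 68)
(272, 106, 98, 99)
((319.5389404296875, 169.58111572265625), 34.21194076538086) ((321.0389709472656, 154.72727966308594), 50.036556243896484) (array([468.6,  18.7,  71.6]), [0.1, 0.1])
220 303 339 [507.7   7.3  48. ]
240 303 339 [520.1   3.7  48. ]
260 304 339 [532.9   0.3  48. ]
280 304 339 [545.9  -3.6  48. ]
tcp [527.    1.9 141.4] yaw 1.282 q6 -2.17 -> d [  0.7  -0.  110.4]
turn rz(tool) -0.001
tilt [ 0. -0. -1.]
```

```bash
python3 nudge.py '0 0 30 0 0 0;0 0 30 0 0 0;0 0 30 0 0 0;0 0 15 0 0 0;0 0 5 0 0 0;0 0 0 0 0 0' 
python3 nudge.py '0 0 0 0 0 0;0 0 0 0 0 0;0 0 0 0 0 0;0 0 0 0 0 0;0 0 0 0 0 0;0 0 0 0 0 0;0 0 0 0 0 0' 0.0 60
python3 nudge.py '0 0 -10 0 0 0;0 0 -25 0 0 0;0 0 -30 0 0 0;0 0 -30 0 0 0;0 0 -25 0 0 0;0 0 0 0 0 0'
python3 - <<'E'
from h import *
to([394.9+57.6,-268.8-17,135],1.282)
b=r.snapshot("wrist");cv2.imwrite("pics/w2.png",b["img"])
E
```

```text
time_s: 3.6
ee_pos: [527.3, 2.2, 31.4]
orientation: [0.144, 0.99, 0.0, 0.001]
wrist_force: [-0.5, -0.2, 0.1]
gripper_width: 1.0
finger_force: 0.0
time_s: 4.18
ee_pos: [526.4, 2.0, 30.8]
orientation: [0.144, 0.99, 0.0, 0.0]
wrist_force: [-0.5, -0.2, -0.2]
gripper_width: 0.557
finger_force: 0.0
time_s: 4.68
ee_pos: [529.8, 2.5, 157.0]
orientation: [0.143, 0.99, 0.002, 0.006]
wrist_force: [1.4, 0.0, 0.4]
gripper_width: 0.097
finger_force: 0.0
tcp [529.8   2.5 157. ] yaw 1.283 q6 -2.17 -> d [  -7.4 -298.5   20.6]
turn rz(tool) 0.001
tilt [ 0.0119  0.0019 -0.9999]
```

View pics/w2.png

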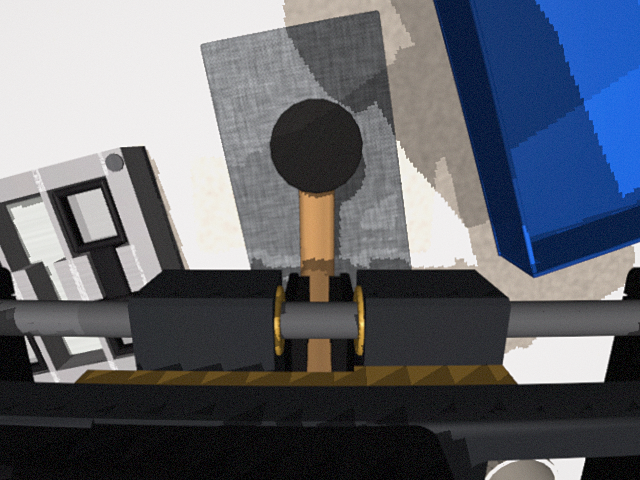

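The fingers move slowly and had not closed before the lift. The mallet still stands untouched on the mat, with its head at (317,146), so I'll reopen and repeat the grasp.

```bash
python3 nudge.py '0 0 0 0 0 0;0 0 0 0 0 0;0 0 0 0 0 0;0 0 0 0 0 0;0 0 0 0 0 0;0 0 0 0 0 0;0 0 0 0 0 0;0 0 0 0 0 0' 0.6
python3 - <<'E'
from h import *
to([526.4,2,31],1.283)
E
```

```text
time_s: 5.4
ee_pos: [526.3, 1.9, 150.3]
orientation: [0.144, 0.99, -0.0, -0.0]
wrist_force: [0.0, 0.7, -0.3]
gripper_width: 0.557
finger_force: 0.0
tcp [526.3   1.9 150.3] yaw 1.282 q6 -2.17 -> d [-1.000e-01  1.000e-01  1.193e+02]
turn rz(tool) -0.001
tilt [-4.e-04 -1.e-04 -1.e+00]
```

```bash
python3 nudge.py '0 0 32 0 0 0;0 0 32 0 0 0;0 0 32 0 0 0;0 0 18 0 0 0;0 0 5 0 0 0;0 0 0 0 0 0' 
python3 nudge.py '0 0 0 0 0 0;0 0 0 0 0 0;0 0 0 0 0 0;0 0 0 0 0 0;0 0 0 0 0 0;0 0 0 0 0 0;0 0 0 0 0 0' 0.0 60
python3 nudge.py '0 0 0 0 0 0;0 0 0 0 0 0;0 0 0 0 0 0'
python3 nudge.py '0 0 -10 0 0 0;0 0 -25 0 0 0;0 0 -30 0 0 0;0 0 -30 0 0 0;0 0 -25 0 0 0;0 0 0 0 0 0;0 0 0 0 0 0'
python3 - <<'E'
from h import *
to([394.9+57.6,-268.8-17,135],1.282)
b=r.snapshot("wrist");cv2.imwrite("pics/w3.png",b["img"])
g=cv2.cvtColor(b["img"],cv2.COLOR_BGR2HSV)
c=max(blobs(g[...,2]<45,500,(200,0,450,230)),key=cv2.contourArea);print(cv2.boundingRect(c),cv2.minEnclosingCircle(c))
E
```

```text
time_s: 5.9
ee_pos: [525.7, 1.7, 30.3]
orientation: [0.144, 0.99, -0.001, -0.001]
wrist_force: [-0.4, -0.2, 0.2]
gripper_width: 0.601
finger_force: 0.0
time_s: 6.48
ee_pos: [526.9, 2.1, 32.2]
orientation: [0.144, 0.99, 0.0, 0.001]
wrist_force: [-0.4, 0.6, 2.9]
gripper_width: 0.271
finger_force: 60.0
time_s: 6.73
ee_pos: [526.9, 2.1, 32.1]
orientation: [0.144, 0.99, 0.0, 0.001]
wrist_force: [-0.6, 0.3, 5.3]
gripper_width: 0.271
finger_force: 60.0
time_s: 7.32
ee_pos: [526.0, 2.1, 151.9]
orientation: [0.144, 0.99, 0.001, 0.0]
wrist_force: [-0.8, 0.0, -3.9]
gripper_width: 0.274
finger_force: 60.0
tcp [526.    2.1 151.9] yaw 1.281 q6 -2.17 -> d [ -11.9 -296.9   16.4]
turn rz(tool) -0.001
tilt [ 0.0011  0.0014 -1.    ]
(224, 65, 189, 165) ((318.127685546875, 159.5380401611328), 95.37989044189453)
```

```bash
python3 nudge.py '-1.5 -37 0 0 0 0;-1.5 -37 0 0 0 0;-1.5 -37 0 0 0 0;-1.5 -37 0 0 0 0;-1.5 -37 0 0 0 0;-1.5 -37 0 0 0 0;-1.5 -37 0 0 0 0;-1.5 -37 0 0 0 0;0 0 0 0 0 0;0 0 0 0 0 0'
python3 - <<'E'
from h import *
np.set_printoptions(precision=1,suppress=True)
to([394.9+57.6,-268.8-17,135],1.282)
b=r.snapshot("wrist");cv2.imwrite("pics/w4.png",b["img"])
s=r.snapshot("side");cv2.imwrite("pics/s4.png",cv2.resize(s["img"][120:270,330:530],None,fx=3,fy=3))
st=r.state();Q=R.from_quat(st["orientation"]).as_matrix();hc=st["ee_pos"]+Q@[58,0,-37];print("expect head top",hc,proj(b,[hc]),proj(s,[hc]))
E
```

```text
time_s: 8.2
ee_pos: [450.9, -286.3, 148.5]
orientation: [0.146, 0.989, 0.001, -0.003]
wrist_force: [-0.1, 0.4, -4.4]
gripper_width: 0.269
finger_force: 60.0
tcp [ 450.9 -286.3  148.5] yaw 1.277 q6 -1.6 -> d [-1.4  0.9 13.5]
turn rz(tool) -0.005
tilt [-0.  0. -1.]
expect head top [ 396.7 -268.1  186.7] [[328.  175.2]] [[432.1 181.3]]
```

View pics/s4.png

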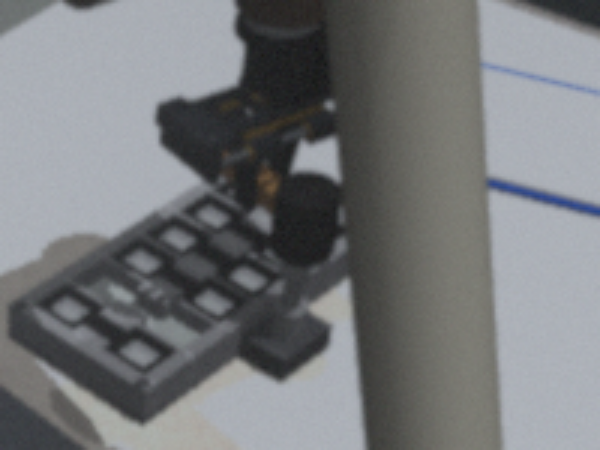

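The side crop shows the mallet head held upright at about (433,183) in the full image, directly above the pin.

```bash
python3 nudge.py '0 1 12 0 0 0;0 0 8 0 0 0;0 0 4 0 0 0;0 0 4 0 0 0;0 0 4 0 0 0;0 0 0 0 0 0'
python3 nudge.py '0 0 4 0 0 0;0 0 4 0 0 0;0 0 3 0 0 0;0 0 0 0 0 0;0 0 0 0 0 0'
```

```text
time_s: 8.8
ee_pos: [453.4, -283.5, 119.1]
orientation: [0.144, 0.99, 0.0, -0.001]
wrist_force: [-0.7, 1.7, -1.6]
gripper_width: 0.27
finger_force: 60.0
time_s: 9.22
ee_pos: [453.8, -284.3, 108.2]
orientation: [0.144, 0.99, -0.0, 0.0]
wrist_force: [-0.6, 1.3, -1.2]
gripper_width: 0.27
finger_force: 60.0
```

```bash
python3 nudge.py '0 0 2 0 0 0;0 0 2 0 0 0;0 0 2 0 0 0;0 0 0 0 0 0;0 0 0 0 0 0'
python3 nudge.py '0 0 2 0 0 0;0 0 2 0 0 0;0 0 0 0 0 0;0 0 0 0 0 0'
python3 - <<'E'
from h import *
t=r.snapshot("top");s=r.snapshot("side")
a=cv2.resize(s["img"][120:270,330:480],None,fx=3,fy=3);b=cv2.resize(t["img"][220:340,350:520],(638,450))
cv2.imwrite("pics/st5.png",cv2.resize(np.hstack([a,b]),None,fx=.73,fy=.73))
E
```

```text
time_s: 9.63
ee_pos: [455.0, -285.0, 104.2]
orientation: [0.144, 0.99, -0.001, 0.001]
wrist_force: [-1.4, 1.6, 7.5]
gripper_width: 0.269
finger_force: 60.0
time_s: 9.97
ee_pos: [456.6, -285.5, 101.1]
orientation: [0.143, 0.99, -0.001, 0.003]
wrist_force: [1.5, 2.0, 9.3]
gripper_width: 0.27
finger_force: 60.0
```

View pics/st5.png

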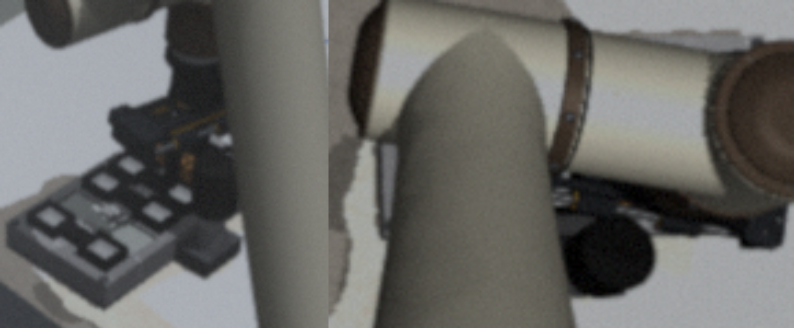

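The side half shows the fronts apparently raised, and the top half is hidden by the arm. The force climbed past the spring's force, so the pin should be bottomed. I'll lift and check it, and the mallet's attitude.

```bash
python3 nudge.py '0 0 1 0 0 0;0 0 0 0 0 0;0 0 -6 0 0 0;0 0 -16 0 0 0;0 0 -20 0 0 0;0 0 -10 0 0 0;0 0 0 0 0 0;0 0 0 0 0 0'
python3 - <<'E'
from h import *
to([526.4,2,152],1.282)
w=r.snapshot("wrist");s=r.snapshot("side")
a=cv2.resize(s["img"][120:270,330:480],None,fx=3,fy=3);b=cv2.resize(w["img"],(600,450))
cv2.imwrite("pics/st6.png",cv2.resize(np.hstack([a,b]),None,fx=.75,fy=.75))
E
```

```text
time_s: 10.73
ee_pos: [453.7, -284.2, 149.1]
orientation: [0.144, 0.99, 0.0, 0.0]
wrist_force: [0.0, -0.0, -4.5]
gripper_width: 0.27
finger_force: 60.0
tcp [ 453.7 -284.2  149.1] yaw 1.281 q6 -1.6 -> d [ 12.1 295.   -2.7]
turn rz(tool) -0.001
tilt [ 8.e-04  3.e-04 -1.e+00]
```

View pics/st6.png

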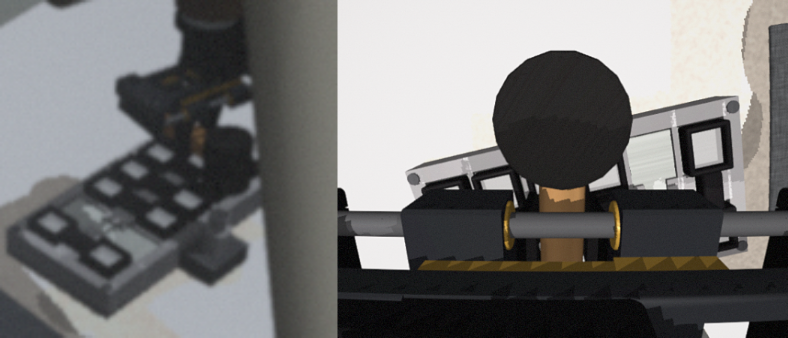

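The fronts now stand proud in the side crop. The mallet is still held level, with its head circular at about (321,171) in the wrist frame. I'll carry it back over the mat and verify the pin from afar before setting it down.

```bash
python3 nudge.py '1.5 36.8 0 0 0 0;1.5 36.8 0 0 0 0;1.5 36.8 0 0 0 0;1.5 36.8 0 0 0 0;1.5 36.8 0 0 0 0;1.5 36.8 0 0 0 0;1.5 36.8 0 0 0 0;1.5 37 0 0 0 0;0 0 0 0 0 0;0 0 0 0 0 0'
python3 - <<'E'
from h import *
np.set_printoptions(precision=1,suppress=True)
to([526.4,2,32],1.282)
t=r.snapshot("top");s=r.snapshot("side")
H=cv2.cvtColor(t["img"],cv2.COLOR_BGR2HSV)
for c in blobs(H[...,2]<50,25,(360,225,520,305)): print("dark",cen(c),cv2.contourArea(c),plane(t,[cen(c)],55),cv2.boundingRect(c))
print("pin top proj side 98/78",proj(s,[[394.9,-268.8,98],[394.9,-268.8,78]]),"top",proj(t,[[394.9,-268.8,98],[394.9,-268.8,78]]))
a=cv2.resize(s["img"][165:265,320:470],(720,480),interpolation=cv2.INTER_CUBIC)
cv2.imwrite("pics/s7.png",a); cv2.imwrite("pics/t7.png",t["img"])
E
```

```text
time_s: 11.67
ee_pos: [526.0, 3.4, 148.1]
orientation: [0.142, 0.99, -0.0, -0.001]
wrist_force: [-0.1, -0.2, -4.2]
gripper_width: 0.275
finger_force: 60.0
tcp [526.    3.4 148.1] yaw 1.285 q6 -2.17 -> d [ -1.   -1.1 116.1]
turn rz(tool) 0.003
tilt [-0. -0. -1.]
dark [363.3 255.7] 163.0 [[ 545.4 -102.1   55. ]] (360, 244, 9, 28)
dark [385.6 269.6] 826.5 [[ 509.4 -149.2   55. ]] (376, 241, 21, 58)
dark [451.6 268.7] 882.5 [[ 499.5 -297.7   55. ]] (441, 240, 23, 58)
dark [429.6 268.8] 857.0 [[ 503.4 -248.2   55. ]] (419, 240, 22, 58)
dark [485.  268.2] 1856.5 [[ 494.6 -372.2   55. ]] (462, 239, 47, 59)
pin top proj side 98/78 [[428.9 209. ]
 [428.  214.9]] top [[450.3 315.8]
 [447.9 316.2]]
```

View pics/s7.png

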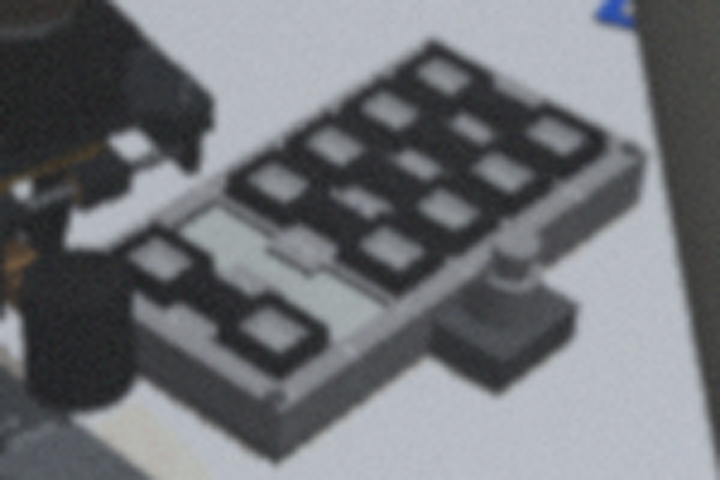

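The pin head is now at (427.9,214.4), against a predicted 214.9 when fully down, so the pin is driven. Next I'll set the mallet down.

```bash
python3 nudge.py '-1 -1 30 0 0 0;0 0 30 0 0 0;0 0 28 0 0 0;0 0 15 0 0 0;0 0 6 0 0 0;0 0 2 0 0 0;0 0 0 0 0 0;0 0 0 0 0 0'
python3 nudge.py '0 0 2 0 0 0;0 0 0 0 0 0'
python3 nudge.py '0 0 2 0 0 0;0 0 0 0 0 0'
```

```text
time_s: 12.43
ee_pos: [527.9, 0.1, 39.7]
orientation: [0.144, 0.99, 0.0, 0.001]
wrist_force: [0.1, 0.2, -3.4]
gripper_width: 0.271
finger_force: 60.0
time_s: 12.6
ee_pos: [527.5, 0.4, 37.4]
orientation: [0.144, 0.99, 0.0, 0.001]
wrist_force: [0.0, 0.5, -4.4]
gripper_width: 0.267
finger_force: 60.0
time_s: 12.77
ee_pos: [526.9, 0.4, 34.7]
orientation: [0.144, 0.99, 0.0, 0.0]
wrist_force: [0.0, 0.4, -3.0]
gripper_width: 0.27
finger_force: 60.0
```

```bash
python3 nudge.py '0 0 2 0 0 0;0 0 0 0 0 0;0 0 0 0 0 0'
python3 nudge.py '0 0 0 0 0 0;0 0 0 0 0 0;0 0 0 0 0 0;0 0 0 0 0 0;0 0 0 0 0 0;0 0 0 0 0 0;0 0 0 0 0 0' 0.65
python3 nudge.py '0 0 -15 0 0 0;0 0 -30 0 0 0;0 0 -40 0 0 0;0 0 -40 0 0 0;0 0 -20 0 0 0;0 0 0 0 0 0;0 0 0 0 0 0' 
python3 - <<'E'
from h import *
np.set_printoptions(precision=1,suppress=True)
b=r.snapshot("wrist");cv2.imwrite("pics/w8.png",b["img"])
g=cv2.cvtColor(b["img"],cv2.COLOR_BGR2HSV)
c=max(blobs(g[...,2]<45,500,(240,0,400,230)),key=cv2.contourArea);e=cv2.minEnclosingCircle(c);print(e,cv2.boundingRect(c),plane(b,[e[0]],68))
m=(g[...,2]>50)&(g[...,2]<150)&(g[...,1]<50)
for q in blobs(m,5000):print(cen(q),cv2.boundingRect(q),plane(b,cv2.boxPoints(cv2.minAreaRect(q)),4))
# mould frame from top fronts at z55
to([500,-150,200],1.49)
E
```

```text
time_s: 13.02
ee_pos: [526.8, 0.3, 32.4]
orientation: [0.144, 0.99, -0.0, -0.0]
wrist_force: [0.1, -0.5, -3.7]
gripper_width: 0.272
finger_force: 60.0
time_s: 13.6
ee_pos: [527.0, 0.3, 32.7]
orientation: [0.144, 0.99, 0.0, 0.0]
wrist_force: [0.8, 0.7, 0.7]
gripper_width: 0.632
finger_force: 0.0
time_s: 14.18
ee_pos: [527.3, 0.5, 178.9]
orientation: [0.144, 0.99, 0.001, 0.001]
wrist_force: [0.9, 0.4, -0.8]
gripper_width: 0.652
finger_force: 0.0
((317.77545166015625, 146.3287353515625), 42.940940856933594) (277, 104, 84, 86) [[466.6  17.5  68. ]]
[ 70.9 328.4] (0, 297, 151, 73) [[ 572.3 -339.4    4. ]
 [ 508.8 -298.7    4. ]
 [ 556.4 -164.3    4. ]
 [ 621.3 -196.4    4. ]]
[327.5 183.9] (126, 0, 355, 356) [[ 358.4 -133.2    4. ]
 [ 379.   127.7    4. ]
 [ 673.2  137.6    4. ]
 [ 664.7 -186.5    4. ]]
tcp [526.4   0.3 177.3] yaw 1.281 q6 -2.17 -> d [ -17.6 -151.6  -22.7]
turn rz(tool) -0.209
tilt [-0.  0. -1.]
```

View pics/w8.png

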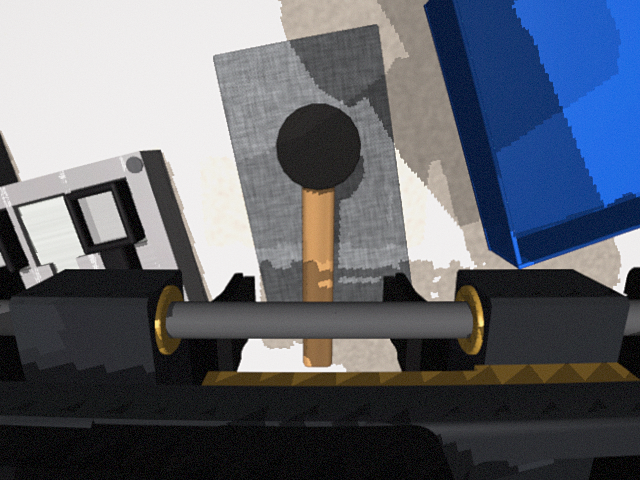

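The wrist view shows the mallet standing on the mat, with its head at (318,146) and the handle level and straight. Next I'll look over the mould.

```bash
python3 nudge.py '0 0 -10 0 0 -0.105;0 0 -10 0 0 -0.105;-6 -40 0 0 0 0;-6 -40 0 0 0 0;-6 -40 -10 0 0 0;-6 -40 -10 0 0 0;-20 -36 -10 0 0 0;-30 -25 0 0 0 0;-30 -25 0 0 0 0;0 0 0 0 0 0'
python3 nudge.py '0 0 0 0 0 0;0 0 0 0 0 0' 0.42
cat > look.py <<'E'
from h import *
np.set_printoptions(precision=1,suppress=True)
def fronts(i,z,roi=(0,0,640,300),th=60):
    g=cv2.cvtColor(i["img"],cv2.COLOR_BGR2HSV)[...,2]
    out=[]
    for c in blobs(g<th,1500,roi): out.append((cen(c),cv2.contourArea(c),cv2.boundingRect(c),plane(i,[cen(c)],z)[0]))
    return out
E
python3 - <<'E'
from look import *
to([620,-275,225],1.487)
w=r.snapshot("wrist");cv2.imwrite("pics/w9.png",w["img"])
for f in fronts(w,55):print(*f)
E
```

```text
time_s: 15.07
ee_pos: [613.3, -256.9, 222.0]
orientation: [0.042, 0.999, -0.0, -0.002]
wrist_force: [0.2, 0.1, -1.0]
gripper_width: 0.649
finger_force: 0.0
time_s: 15.23
ee_pos: [609.9, -252.3, 224.7]
orientation: [0.04, 0.999, 0.001, -0.002]
wrist_force: [-0.1, -0.0, 0.1]
gripper_width: 0.568
finger_force: 0.0
tcp [ 609.9 -252.3  224.7] yaw 1.491 q6 -1.5 -> d [-11.9 -21.8  -0.4]
turn rz(tool) 0.004
tilt [-0.  0. -1.]
[119.2 285. ] 3904.5 (28, 270, 170, 30) [ 649.4 -431.2   55. ]
[518.7 284.9] 3933.0 (441, 269, 169, 31) [677.4 -82.1  55. ]
[124.2  93.4] 8552.5 (85, 8, 77, 175) [ 493.1 -396.    55. ]
[185.4  91.3] 8279.0 (150, 5, 71, 177) [ 496.1 -347.5   55. ]
[247.5  89.6] 7951.5 (216, 4, 63, 177) [ 499.2 -299.2   55. ]
[436.3  87.5] 8196.5 (405, 2, 64, 176) [ 508.8 -153.5   55. ]
[310.4  88.1] 7733.0 (281, 2, 58, 178) [ 502.1 -250.7   55. ]
[609.9  33.2] 3300.0 (579, 0, 61, 119) [476.6 -16.3  55. ]
```

View pics/w9.png

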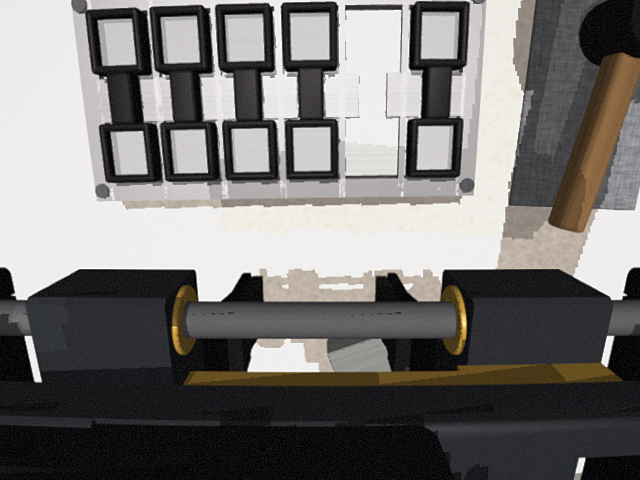

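The wrist view shows five raised fronts, with bridges at about (124,95), (186,94), (248,92), (311,91) and (437,91), and the mallet standing at the right. I'll take the front nearest the mat first.

```bash
python3 - <<'E'
from look import *
to([506,-150.6,130],1.505)
import pickle
pickle.dump(r.snapshot("wrist"),open("a.pkl","wb"))
E
```

```text
tcp [ 609.9 -251.8  225.8] yaw 1.492 q6 -1.5 -> d [111.2  92.7  96.2]
turn rz(tool) -0.013
tilt [-0.  0. -1.]
```

```bash
python3 nudge.py '8 18.5 10 0 0 -0.013;8 18.5 10 0 0 0;8 18.5 10 0 0 0;8 18.5 10 0 0 0;8 18.5 0 0 0 0;0 0 0 0 0 0;0 0 0 0 0 0;0 0 0 0 0 0;0 0 0 0 0 0' 0.42
python3 - <<'E'
from look import *
import pickle
a=pickle.load(open("a.pkl","rb"));b=r.snapshot("wrist")
to([506,-150.6,110],1.505)
def lenses(i):
    v=i["img"].min(2);g=i["img"].max(2);out=[]
    d=cv2.morphologyEx((g<70).astype(np.uint8),cv2.MORPH_CLOSE,np.ones((3,3)))
    cs,h=cv2.findContours(d,cv2.RETR_CCOMP,cv2.CHAIN_APPROX_NONE)
    for c,k in zip(cs,h[0]):
        if k[3]>=0 and 600<cv2.contourArea(c)<6000: 
            (x,y)=cen(c)
            if y<262: out.append((round(x),round(y),cv2.contourArea(c),plane(i,[(x,y)],55)[0].round(1).tolist(),(x,y)))
    return out
A,B=lenses(a),lenses(b)
for o in A:print("A",o[:4])
for o in B:print("B",o[:4])
for o in A:
    for p in B:
        if np.linalg.norm(np.array(o[3])-p[3])<14: print(o[3],tri([(a,o[4]),(b,p[4])]))
E
```

```text
time_s: 16.08
ee_pos: [577.6, -157.7, 188.0]
orientation: [0.033, 0.999, -0.0, 0.001]
wrist_force: [0.0, 0.1, 1.0]
gripper_width: 0.418
finger_force: 0.0
tcp [ 577.5 -157.9  187.8] yaw 1.504 q6 -1.64 -> d [71.9  2.5 77.7]
turn rz(tool) -0.001
tilt [ 0. -0. -1.]
A (129, 152, 1532.0, [538.5, -400.6, 55.0])
A (189, 150, 1617.0, [541.4, -351.5, 55.0])
A (156, 99, 1815.5, [500.0, -371.5, 55.0])
A (117, 42, 1718.5, [455.3, -395.2, 55.0])
A (180, 39, 1815.0, [458.5, -346.2, 55.0])
A (250, 149, 1696.5, [544.6, -302.5, 55.0])
A (244, 37, 1916.5, [461.7, -297.1, 55.0])
A (311, 148, 1763.5, [547.8, -253.5, 55.0])
A (309, 36, 2002.0, [464.8, -248.1, 55.0])
A (434, 147, 1669.5, [554.0, -155.8, 55.0])
A (439, 35, 1847.0, [471.0, -150.3, 55.0])
B (58, 202, 1567.5, [540.6, -349.6, 55.0])
B (122, 201, 1736.0, [543.7, -300.5, 55.0])
B (188, 201, 1860.0, [546.9, -251.6, 55.0])
B (22, 145, 1321.0, [497.9, -368.0, 55.0])
B (86, 144, 1581.5, [501.0, -319.5, 55.0])
B (152, 137, 2115.5, [500.2, -271.1, 55.0])
B (41, 84, 1871.5, [458.0, -344.2, 55.0])
B (109, 82, 2068.0, [461.2, -295.2, 55.0])
B (179, 81, 2218.0, [464.3, -246.3, 55.0])
B (323, 201, 2027.5, [553.3, -153.9, 55.0])
B (322, 80, 2425.0, [470.8, -148.8, 55.0])
[541.4, -351.5, 55.0] (array([ 541.2, -353.3,   49.5]), [0.1, 0.1])
[500.0, -371.5, 55.0] (array([ 498. , -375.7,   44.7]), [0.6, 0.6])
[458.5, -346.2, 55.0] (array([ 457. , -347.8,   49.7]), [0.0, 0.0])
[544.6, -302.5, 55.0] (array([ 544.5, -303.6,   49. ]), [0.1, 0.1])
[461.7, -297.1, 55.0] (array([ 460.3, -297.9,   49.7]), [0.0, 0.0])
[547.8, -253.5, 55.0] (array([ 547.8, -253.7,   49. ]), [0.1, 0.1])
[464.8, -248.1, 55.0] (array([ 463.4, -248.1,   49.5]), [0.0, 0.0])
[554.0, -155.8, 55.0] (array([ 554.3, -153.9,   48.5]), [0.0, 0.0])
[471.0, -150.3, 55.0] (array([ 470. , -148.8,   50.1]), [0.1, 0.1])
```

```bash
python3 - <<'E'
from look import *
to([512.2,-151.4,56.5],1.51)
E
```

```text
tcp [ 577.5 -157.9  187.8] yaw 1.504 q6 -1.64 -> d [ 65.8   2.1 131.2]
turn rz(tool) -0.006
tilt [ 0. -0. -1.]
```

```bash
python3 nudge.py '32 1 0 0 0 -0.006;33.8 1.1 10 0 0 0;0 0 33 0 0 0;0 0 33 0 0 0;0 0 28 0 0 0;0 0 0 0 0 0;0 0 0 0 0 0'
python3 - <<'E'
from look import *
to([512.2,-151.4,56.5],1.51)
E
```

```text
time_s: 16.72
ee_pos: [511.3, -151.9, 82.7]
orientation: [0.03, 1.0, -0.0, -0.002]
wrist_force: [1.0, -0.4, -0.0]
gripper_width: 0.421
finger_force: 0.0
tcp [ 511.3 -151.9   82.7] yaw 1.51 q6 -1.65 -> d [-0.9  0.5 26.2]
turn rz(tool) 0.0
tilt [-0. -0. -1.]
```

```bash
python3 nudge.py '0 0 14 0 0 0;0 0 9 0 0 0;0 0 3 0 0 0;0 0 0 0 0 0'
python3 nudge.py '0 0 0 0 0 0;0 0 0 0 0 0;0 0 0 0 0 0;0 0 0 0 0 0;0 0 0 0 0 0' 0.0 40
```

```text
time_s: 17.05
ee_pos: [512.1, -151.4, 57.7]
orientation: [0.03, 1.0, -0.0, 0.0]
wrist_force: [0.0, -0.1, 1.3]
gripper_width: 0.42
finger_force: 0.0
time_s: 17.47
ee_pos: [512.2, -151.2, 58.0]
orientation: [0.03, 1.0, -0.0, 0.001]
wrist_force: [-0.3, 0.6, 2.9]
gripper_width: 0.224
finger_force: 40.0
```

```bash
python3 nudge.py '0 0 -5 0 0 0;0 0 -8 0 0 0;0 0 -20 0 0 0;0 0 -30 0 0 0;0 0 -35 0 0 0;-5 25 -25 0 0 0;-5 30 -25 0 0 0;-5 30 -25 0 0 0;-5 30 -25 0 0 0;-5 30 -25 0 0 0'
python3 nudge.py '-5 38 -10 0 0 0;-5 38 -10 0 0 0;-5 38 -10 0 0 0;-5 38 -10 0 0 0;-5 38 0 0 0 0;-5 38 0 0 0 0;-5 38 0 0 0 0;-2 25 0 0 0 -0.1;0 0 0 0 0 0;0 0 0 0 0 0'
python3 - <<'E'
from look import *
to([600,280,320],1.62)
w=r.snapshot("wrist");cv2.imwrite("pics/w10.png",w["img"])
E
```

```text
time_s: 18.3
ee_pos: [545.0, -6.8, 282.5]
orientation: [0.03, 1.0, 0.0, 0.0]
wrist_force: [0.7, -0.4, 0.2]
gripper_width: 0.221
finger_force: 40.0
time_s: 19.13
ee_pos: [599.4, 281.4, 319.7]
orientation: [-0.021, 1.0, -0.0, -0.001]
wrist_force: [-0.6, 0.1, -0.0]
gripper_width: 0.226
finger_force: 40.0
tcp [599.4 281.4 319.7] yaw 1.612 q6 -2.21 -> d [-0.5 -1.5 -0.3]
turn rz(tool) -0.008
tilt [-0. -0. -1.]
```

View pics/w10.png

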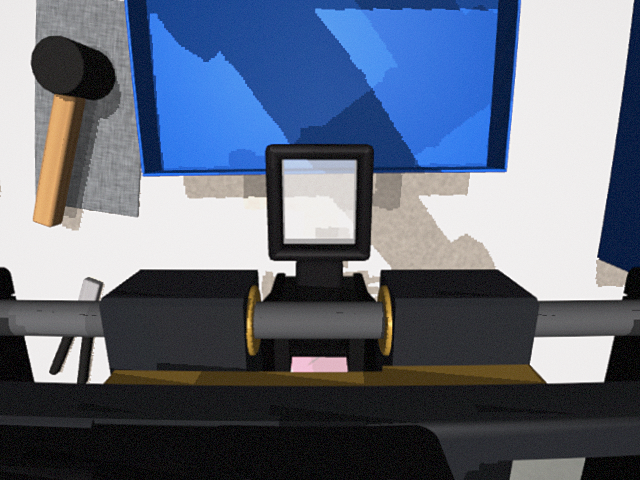

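The wrist view shows the front held level at (320,203). The crate's near rim corners are at about (142,175) and (508,171), and the mallet still stands at the left.

```bash
cat >> look.py <<'E'
def crate(i,z=105):
    g=cv2.cvtColor(i["img"],cv2.COLOR_BGR2HSV)
    m=((g[...,0]>100)&(g[...,0]<130)&(g[...,1]>120)).astype(np.uint8);m[:,590:]=0;m[265:]=0
    c=max(blobs(m,2000),key=cv2.contourArea);q=cv2.approxPolyDP(cv2.convexHull(c),4,True)[:,0]
    v=c[:,0]
    L=[];Rr=[]
    for row in range(5,150,5):
        xs=v[v[:,1]==row][:,0]
        if len(xs):L.append((xs.min()-.5,row));Rr.append((xs.max()+.5,row))
    return q,plane(i,q,z),plane(i,L,z),plane(i,Rr,z)
E
python3 - <<'E'
from look import *
import pickle
w=r.snapshot("wrist");pickle.dump(w,open("c.pkl","wb"))
q,P,L,Rr=crate(w)
print(q.tolist(),P)
for e in(L,Rr):k=np.polyfit(e[:,0],e[:,1],1);print("edge y at x=477:",np.polyval(k,477),"slope",k[0],np.abs(np.polyval(k,e[:,0])-e[:,1]).max())
E
```

```text
[[521, 0], [506, 170], [144, 175], [126, 0]] [[406.1 445.  105. ]
 [550.7 451.9 105. ]
 [568.9 115.4 105. ]
 [420.  107.4 105. ]]
edge y at x=477: 109.55046562502037 slope 0.05385650510691594 0.42749054307815015
edge y at x=477: 448.8594206498473 slope 0.05621780447558322 0.5736853931061319
```

```bash
python3 - <<'E'
from look import *
to([476.5,279.2,140],1.626)
E
```

```text
tcp [599.6 279.5 320.7] yaw 1.61 q6 -2.21 -> d [123.    4.5 180.7]
turn rz(tool) -0.016
tilt [-0. -0. -1.]
```

```bash
python3 nudge.py '30 1 25 0 0 -0.016;30 1 25 0 0 0;30 1 25 0 0 0;30 1 25 0 0 0;3 0.5 30 0 0 0;0 0 30 0 0 0;0 0 20 0 0 0;0 0 0 0 0 0;0 0 0 0 0 0'
python3 - <<'E'
from look import *
to([476.5,279.2,87.5],1.626)
E
```

```text
time_s: 19.98
ee_pos: [477.0, 277.1, 140.8]
orientation: [-0.027, 1.0, -0.001, -0.0]
wrist_force: [-0.1, 0.5, -0.1]
gripper_width: 0.228
finger_force: 40.0
tcp [477.  277.1 140.8] yaw 1.625 q6 -2.34 -> d [ 0.4  2.2 53.3]
turn rz(tool) -0.001
tilt [-0. -0. -1.]
```

```bash
python3 nudge.py '0 2 22 0 0 0;0 0 16 0 0 0;0 0 8 0 0 0;0 0 4 0 0 0;0 0 2 0 0 0;0 0 0 0 0 0;0 0 0 0 0 0'
python3 nudge.py '0 0 1 0 0 0;0 0 0 0 0 0'
```

```text
time_s: 20.57
ee_pos: [477.4, 280.8, 89.5]
orientation: [-0.028, 1.0, 0.001, 0.001]
wrist_force: [0.8, 0.3, -1.5]
gripper_width: 0.225
finger_force: 40.0
time_s: 20.73
ee_pos: [477.0, 280.6, 88.0]
orientation: [-0.028, 1.0, 0.0, 0.0]
wrist_force: [0.1, 0.2, -0.9]
gripper_width: 0.224
finger_force: 40.0
```

```bash
python3 nudge.py '0 -1 1 0 0 0;0 0 0 0 0 0;0 0 0 0 0 0'
python3 nudge.py '0 0 0 0 0 0;0 0 0 0 0 0;0 0 0 0 0 0;0 0 0 0 0 0;0 0 0 0 0 0' 0.42
python3 nudge.py '0 0 -15 0 0 0;0 0 -25 0 0 0;0 0 -35 0 0 0;0 0 -35 0 0 0;0 0 -20 0 0 0;0 0 0 0 0 0;0 0 0 0 0 0'
python3 - <<'E'
from look import *
t=r.snapshot("top");w=r.snapshot("wrist")
cv2.imwrite("pics/w11.png",w["img"])
to([505.6,-250.9,120],1.51)
E
```

```text
time_s: 20.98
ee_pos: [476.8, 279.3, 86.4]
orientation: [-0.028, 1.0, -0.0, 0.0]
wrist_force: [-0.1, 0.8, -0.6]
gripper_width: 0.219
finger_force: 40.0
time_s: 21.4
ee_pos: [476.8, 279.4, 86.5]
orientation: [-0.028, 1.0, 0.0, 0.0]
wrist_force: [0.7, -0.3, -0.4]
gripper_width: 0.409
finger_force: 0.0
time_s: 21.98
ee_pos: [477.0, 279.8, 217.8]
orientation: [-0.028, 1.0, 0.001, 0.001]
wrist_force: [-0.1, 0.2, -0.9]
gripper_width: 0.42
finger_force: 0.0
tcp [476.1 278.9 215.3] yaw 1.626 q6 -2.34 -> d [  -0.3 -530.5   95.8]
turn rz(tool) 0.116
tilt [-0. -0. -1.]
```

```bash
python3 nudge.py '0 -40 0 0 0 0;0 -40 0 0 0 0;0 -40 0 0 0 0;0 -40 0 0 0 0;0 -40 0 0 0 0;0 -40 0 0 0 0;0 -40 0 0 0 0;0 -40 0 0 0 0;0 -40 0 0 0 0;0 -40 0 0 0 0'
python3 nudge.py '0 -40 0 0 0 0;0 -40 10 0 0 0;0 -40 20 0 0 0;0 -10 30 0 0 0.116;0 0 30 0 0 0;0 0 0 0 0 0;0 0 0 0 0 0;0 0 0 0 0 0'
cat >> look.py <<'E'
def incrate(off=np.zeros(2)):
    C=np.array([476.5,279.2]);th=0.055
    for n in("top","side"):
        i=r.snapshot(n);v=i["img"].max(2)
        z=83 if n=="top" else 83
        for c in blobs(v<45,150,(100,240,285,360) if n=="top" else (160,240,345,400)):
            p=plane(i,[cen(c)],z)[0];d=p[:2]-C
            print(n,"front in crate frame",round(d[0]*np.cos(th)+d[1]*np.sin(th)),round(-d[0]*np.sin(th)+d[1]*np.cos(th)),"area",cv2.contourArea(c))
E
python3 - <<'E'
from look import *
to([505.6,-250.9,57],1.51)
incrate()
E
```

```text
time_s: 22.92
ee_pos: [498.0, -121.9, 214.8]
orientation: [-0.028, 1.0, 0.0, -0.002]
wrist_force: [0.8, 0.8, -0.3]
gripper_width: 0.422
finger_force: 0.0
time_s: 23.58
ee_pos: [506.9, -247.0, 128.5]
orientation: [0.029, 1.0, -0.0, 0.0]
wrist_force: [1.0, -0.1, 0.6]
gripper_width: 0.423
finger_force: 0.0
tcp [ 506.9 -247.   128.5] yaw 1.512 q6 -1.46 -> d [ 1.1 -3.9 71.5]
turn rz(tool) 0.002
tilt [ 0. -0. -1.]
top front in crate frame 0 168 area 418.5
top front in crate frame -2 -3 area 913.5
side front in crate frame -53 -221 area 405.5
```

```bash
python3 nudge.py '1 -3.9 25 0 0 0.002;0 0 25 0 0 0;0 0 14 0 0 0;0 0 5 0 0 0;0 0 2.5 0 0 0;0 0 0 0 0 0;0 0 0 0 0 0'
python3 nudge.py '0 0 0 0 0 0;0 0 0 0 0 0;0 0 0 0 0 0;0 0 0 0 0 0;0 0 0 0 0 0' 0.0 40
python3 nudge.py '0 0 -5 0 0 0;0 0 -8 0 0 0;0 0 -20 0 0 0;0 0 -30 0 0 0;0 0 -40 0 0 0;0 0 -40 0 0 0;0 0 0 0 0 0;0 0 0 0 0 0'
python3 - <<'E'
from look import *
y=50
to([476.5-.055*y,279.2+.9985*y,140],1.626)
E
```

```text
time_s: 24.27
ee_pos: [506.2, -251.0, 57.8]
orientation: [0.031, 1.0, -0.0, 0.001]
wrist_force: [0.1, -0.3, 0.3]
gripper_width: 0.423
finger_force: 0.0
time_s: 24.68
ee_pos: [505.2, -251.0, 56.8]
orientation: [0.031, 1.0, -0.0, 0.0]
wrist_force: [0.0, 0.2, 3.0]
gripper_width: 0.221
finger_force: 40.0
time_s: 25.35
ee_pos: [506.3, -251.2, 202.8]
orientation: [0.031, 1.0, -0.001, 0.004]
wrist_force: [0.0, -0.0, -1.8]
gripper_width: 0.223
finger_force: 40.0
tcp [ 506.3 -251.2  202.8] yaw 1.509 q6 -1.46 -> d [ 69.  577.3  61.7]
turn rz(tool) -0.117
tilt [ 0. -0. -1.]
```

```bash
python3 nudge.py '4.6 38.5 0 0 0 0;4.6 38.5 0 0 0 0;4.6 38.5 0 0 0 0;4.6 38.5 0 0 0 0;4.6 38.5 0 0 0 0;4.6 38.5 0 0 0 0;4.6 38.5 0 0 0 0;4.6 38.5 0 0 0 0;4.6 38.5 0 0 0 0;4.6 38.5 0 0 0 0'
python3 nudge.py '4.6 38.5 0 0 0 0;4.6 38.5 0 0 0 0;4.6 38.5 0 0 0 0;4.6 38.5 0 0 0 0;4.6 38.5 0 0 0 0;0 0 30 0 0 -0.117;0 0 30 0 0 0;0 0 0 0 0 0;0 0 0 0 0 0;0 0 0 0 0 0'
python3 - <<'E'
from look import *
y=50
to([476.5-.055*y,279.2+.9985*y,86.5],1.626)
E
```

```text
time_s: 26.18
ee_pos: [481.5, 137.5, 198.0]
orientation: [0.031, 1.0, -0.001, -0.001]
wrist_force: [0.1, 0.1, -0.9]
gripper_width: 0.222
finger_force: 40.0
time_s: 27.02
ee_pos: [472.6, 329.7, 140.0]
orientation: [-0.027, 1.0, -0.0, 0.0]
wrist_force: [0.0, 0.3, -0.7]
gripper_width: 0.226
finger_force: 40.0
tcp [472.6 329.7 140. ] yaw 1.625 q6 -2.41 -> d [-1.1 -0.6 53.5]
turn rz(tool) -0.001
tilt [ 0. -0. -1.]
```

```bash
python3 nudge.py '-1 -0.6 22 0 0 0;0 0 17 0 0 0;0 0 9 0 0 0;0 0 4 0 0 0;0 0 2 0 0 0;0 0 0 0 0 0;0 0 0 0 0 0'
python3 nudge.py '0 0 0.5 0 0 0;0 0 0 0 0 0;0 0 0 0 0 0;0 0 0 0 0 0;0 0 0 0 0 0;0 0 0 0 0 0' 0.42
python3 nudge.py '0 0 -15 0 0 0;0 0 -25 0 0 0;0 0 -35 0 0 0;0 0 -35 0 0 0;0 0 -20 0 0 0;0 0 0 0 0 0;0 0 0 0 0 0'
python3 - <<'E'
from look import *
to([502.4,-300.8,215],1.51)
E
```

```text
time_s: 27.6
ee_pos: [473.7, 329.7, 86.5]
orientation: [-0.027, 1.0, 0.001, 0.001]
wrist_force: [-0.4, 0.1, -0.0]
gripper_width: 0.225
finger_force: 40.0
time_s: 28.1
ee_pos: [473.0, 329.3, 84.8]
orientation: [-0.027, 1.0, 0.0, 0.0]
wrist_force: [1.0, -0.2, -0.6]
gripper_width: 0.417
finger_force: 0.0
time_s: 28.68
ee_pos: [473.2, 329.6, 216.1]
orientation: [-0.027, 1.0, 0.001, 0.001]
wrist_force: [-0.5, -1.0, -0.6]
gripper_width: 0.421
finger_force: 0.0
tcp [473.2 329.6 216.1] yaw 1.625 q6 -2.4 -> d [   5.3 -631.1   -0.5]
turn rz(tool) 0.115
tilt [ 0.  0. -1.]
```

```bash
python3 nudge.py '0 -40 0 0 0 0;0 -40 0 0 0 0;0 -40 0 0 0 0;0 -40 0 0 0 0;0 -40 0 0 0 0;0 -40 0 0 0 0;0 -40 0 0 0 0;0 -40 0 0 0 0;0 -40 0 0 0 0;0 -40 0 0 0 0'
python3 nudge.py '0 -40 0 0 0 0;0 -40 0 0 0 0;1 -40 0 0 0 0;1 -40 10 0 0 0;1 -40 20 0 0 0;2 -31 27 0 0 0.115;0 0 30 0 0 0;0 0 0 0 0 0;0 0 0 0 0 0;0 0 0 0 0 0'
python3 - <<'E'
from look import *
to([502.4,-300.8,57],1.51)
incrate()
E
```

```text
time_s: 29.52
ee_pos: [493.6, -72.1, 213.2]
orientation: [-0.027, 1.0, -0.0, -0.002]
wrist_force: [0.5, 1.3, -0.1]
gripper_width: 0.418
finger_force: 0.0
time_s: 30.35
ee_pos: [503.0, -298.1, 129.8]
orientation: [0.029, 1.0, -0.0, 0.0]
wrist_force: [0.6, 0.2, 0.7]
gripper_width: 0.418
finger_force: 0.0
tcp [ 503.  -298.1  129.8] yaw 1.512 q6 -1.37 -> d [ 0.4 -2.7 72.8]
turn rz(tool) 0.002
tilt [ 0. -0. -1.]
top front in crate frame -1 47 area 942.5
top front in crate frame 0 168 area 419.5
top front in crate frame -2 -3 area 908.5
side front in crate frame -52 -222 area 449.0
```

Fronts sit at -3 and 47 in the crate frame, as planned. Next is front 3.

```bash
python3 nudge.py '0 -2.7 25 0 0 0.002;0 0 25 0 0 0;0 0 14 0 0 0;0 0 6 0 0 0;0 0 2.5 0 0 0;0 0 0 0 0 0;0 0 0 0 0 0'
python3 nudge.py '0 0 0 0 0 0;0 0 0 0 0 0;0 0 0 0 0 0;0 0 0 0 0 0;0 0 0 0 0 0' 0.0 40
python3 nudge.py '0 0 -5 0 0 0;0 0 -8 0 0 0;0 0 -20 0 0 0;0 0 -30 0 0 0;0 0 -40 0 0 0;0 0 -40 0 0 0;0 0 0 0 0 0;0 0 0 0 0 0'
python3 - <<'E'
from look import *
y=-50
to([476.5-.055*y,279.2+.9985*y,140],1.626)
E
```

```text
time_s: 31.03
ee_pos: [503.5, -301.1, 58.2]
orientation: [0.031, 1.0, -0.001, 0.001]
wrist_force: [-0.0, -0.0, -0.2]
gripper_width: 0.422
finger_force: 0.0
time_s: 31.45
ee_pos: [502.6, -301.1, 57.2]
orientation: [0.031, 1.0, -0.0, 0.0]
wrist_force: [-0.3, 0.8, 2.4]
gripper_width: 0.222
finger_force: 40.0
time_s: 32.12
ee_pos: [503.6, -301.5, 203.3]
orientation: [0.031, 1.0, -0.001, 0.004]
wrist_force: [-0.3, 0.4, -1.4]
gripper_width: 0.223
finger_force: 40.0
tcp [ 503.6 -301.5  203.3] yaw 1.509 q6 -1.37 -> d [ 57.8 528.4  62. ]
turn rz(tool) -0.117
tilt [ 0. -0. -1.]
```

```bash
python3 nudge.py '4.1 37.7 0 0 0 0;4.1 37.7 0 0 0 0;4.1 37.7 0 0 0 0;4.1 37.7 0 0 0 0;4.1 37.7 0 0 0 0;4.1 37.7 0 0 0 0;4.1 37.7 0 0 0 0;4.1 37.7 0 0 0 0;4.1 37.7 0 0 0 0;4.1 37.7 0 0 0 0'
python3 nudge.py '4.1 37.7 0 0 0 0;4.1 37.7 0 0 0 0;4.1 37.7 0 0 0 0;4.1 37.7 0 0 0 0;0 0 30 0 0 -0.117;0 0 30 0 0 0;0 0 0 0 0 0;0 0 0 0 0 0;0 0 0 0 0 0'
python3 - <<'E'
from look import *
y=-50
to([476.5-.055*y,279.2+.9985*y,86],1.626)
E
```

```text
time_s: 32.95
ee_pos: [483.3, 79.1, 198.4]
orientation: [0.031, 1.0, -0.001, -0.001]
wrist_force: [1.4, -0.1, -1.3]
gripper_width: 0.225
finger_force: 40.0
time_s: 33.7
ee_pos: [478.4, 229.2, 140.3]
orientation: [-0.027, 1.0, -0.0, 0.0]
wrist_force: [-0.3, 0.1, -0.5]
gripper_width: 0.222
finger_force: 40.0
tcp [478.4 229.2 140.3] yaw 1.625 q6 -2.27 -> d [-0.8  0.1 54.3]
turn rz(tool) -0.001
tilt [ 0. -0. -1.]
```

```bash
python3 nudge.py '-1 0 22 0 0 0;0 0 17 0 0 0;0 0 9 0 0 0;0 0 4 0 0 0;0 0 2 0 0 0;0 0 0 0 0 0;0 0 0 0 0 0'
python3 nudge.py '0 0 0.5 0 0 0;0 0 0 0 0 0;0 0 0 0 0 0;0 0 0 0 0 0;0 0 0 0 0 0;0 0 0 0 0 0' 0.42
python3 nudge.py '0 0 -15 0 0 0;0 0 -25 0 0 0;0 0 -35 0 0 0;0 0 -35 0 0 0;0 0 -20 0 0 0;0 0 0 0 0 0;0 0 0 0 0 0'
python3 - <<'E'
from look import *
to([499.1,-350.6,215],1.51)
E
```

```text
time_s: 34.28
ee_pos: [479.5, 229.7, 86.7]
orientation: [-0.027, 1.0, 0.001, 0.001]
wrist_force: [-1.1, -0.1, -0.6]
gripper_width: 0.223
finger_force: 40.0
time_s: 34.78
ee_pos: [478.9, 229.4, 85.2]
orientation: [-0.027, 1.0, 0.0, 0.0]
wrist_force: [0.1, -0.2, 0.8]
gripper_width: 0.417
finger_force: 0.0
time_s: 35.37
ee_pos: [479.1, 229.7, 216.4]
orientation: [-0.027, 1.0, 0.001, 0.001]
wrist_force: [0.1, -0.3, 0.3]
gripper_width: 0.416
finger_force: 0.0
tcp [479.1 229.7 216.4] yaw 1.625 q6 -2.27 -> d [  11.8 -580.5    0.1]
turn rz(tool) 0.115
tilt [ 0.  0. -1.]
```

```bash
python3 nudge.py '0 -40 0 0 0 0;0 -40 0 0 0 0;0 -40 0 0 0 0;0 -40 0 0 0 0;0 -40 0 0 0 0;0 -40 0 0 0 0;0 -40 0 0 0 0;0 -40 0 0 0 0;0 -40 0 0 0 0;0 -40 0 0 0 0'
python3 nudge.py '3 -40 0 0 0 0;3 -40 0 0 0 0;3 -40 10 0 0 0;3 -40 20 0 0 0;0 -23 27 0 0 0.115;0 0 30 0 0 0;0 0 0 0 0 0;0 0 0 0 0 0;0 0 0 0 0 0'
python3 - <<'E'
from look import *
to([499.1,-350.6,57],1.51)
incrate()
E
```

```text
time_s: 36.2
ee_pos: [499.5, -171.9, 213.4]
orientation: [-0.027, 1.0, 0.0, -0.002]
wrist_force: [0.7, 0.5, -0.8]
gripper_width: 0.423
finger_force: 0.0
time_s: 36.95
ee_pos: [499.4, -350.5, 130.2]
orientation: [0.029, 1.0, -0.0, 0.0]
wrist_force: [0.7, -0.4, 0.1]
gripper_width: 0.419
finger_force: 0.0
tcp [ 499.4 -350.5  130.2] yaw 1.512 q6 -1.28 -> d [ 0.3 -0.1 73.2]
turn rz(tool) 0.002
tilt [ 0. -0. -1.]
top front in crate frame -1 47 area 944.0
top front in crate frame 1 169 area 415.5
top front in crate frame -2 -3 area 916.5
top front in crate frame -2 -52 area 877.5
side front in crate frame -50 -223 area 466.5
```

```bash
python3 nudge.py '0 0 25 0 0 0.002;0 0 25 0 0 0;0 0 14 0 0 0;0 0 6 0 0 0;0 0 3 0 0 0;0 0 0 0 0 0;0 0 0 0 0 0'
python3 nudge.py '0 0 0 0 0 0;0 0 0 0 0 0;0 0 0 0 0 0;0 0 0 0 0 0;0 0 0 0 0 0' 0.0 40
python3 nudge.py '0 0 -5 0 0 0;0 0 -8 0 0 0;0 0 -20 0 0 0;0 0 -30 0 0 0;0 0 -40 0 0 0;0 0 -40 0 0 0;0 0 0 0 0 0;0 0 0 0 0 0'
python3 - <<'E'
from look import *
y=100
to([476.5-.055*y,279.2+.9985*y,140],1.626)
E
```

```text
time_s: 37.63
ee_pos: [500.0, -350.9, 58.2]
orientation: [0.031, 1.0, -0.001, 0.001]
wrist_force: [0.0, 1.1, -0.3]
gripper_width: 0.42
finger_force: 0.0
time_s: 38.05
ee_pos: [499.1, -350.7, 57.1]
orientation: [0.031, 1.0, -0.0, 0.0]
wrist_force: [-0.5, 0.6, 2.6]
gripper_width: 0.226
finger_force: 40.0
time_s: 38.72
ee_pos: [500.2, -351.2, 203.4]
orientation: [0.031, 1.0, -0.001, 0.004]
wrist_force: [-0.0, -0.3, -1.4]
gripper_width: 0.227
finger_force: 40.0
tcp [ 500.2 -351.2  203.4] yaw 1.509 q6 -1.29 -> d [ 74.9 727.2  61.2]
turn rz(tool) -0.117
tilt [ 0. -0. -1.]
```

```bash
python3 nudge.py '3.9 38.3 0 0 0 0;3.9 38.3 0 0 0 0;3.9 38.3 0 0 0 0;3.9 38.3 0 0 0 0;3.9 38.3 0 0 0 0;3.9 38.3 0 0 0 0;3.9 38.3 0 0 0 0;3.9 38.3 0 0 0 0;3.9 38.3 0 0 0 0;3.9 38.3 0 0 0 0'
python3 nudge.py '3.9 38.3 0 0 0 0;3.9 38.3 0 0 0 0;3.9 38.3 0 0 0 0;3.9 38.3 0 0 0 0;3.9 38.3 0 0 0 0;3.9 38.3 0 0 0 0;3.9 38.3 0 0 0 0;3.9 38.3 0 0 0 0;4 38 0 0 0 0;0 0 20 0 0 -0.117'
python3 nudge.py '0 0 20 0 0 0;0 0 20 0 0 0;0 0 0 0 0 0;0 0 0 0 0 0'
python3 - <<'E'
from look import *
y=100
to([476.5-.055*y,279.2+.9985*y,86],1.626)
E
```

```text
time_s: 39.55
ee_pos: [482.2, 35.5, 198.4]
orientation: [0.031, 1.0, -0.0, -0.001]
wrist_force: [0.1, 0.3, 0.5]
gripper_width: 0.224
finger_force: 40.0
time_s: 40.38
ee_pos: [471.3, 387.4, 181.3]
orientation: [-0.031, 1.0, 0.003, 0.003]
wrist_force: [0.1, -0.6, -0.2]
gripper_width: 0.227
finger_force: 40.0
time_s: 40.72
ee_pos: [469.2, 378.9, 137.6]
orientation: [-0.027, 1.0, -0.002, -0.002]
wrist_force: [0.9, 0.5, 0.5]
gripper_width: 0.227
finger_force: 40.0
tcp [469.2 378.9 137.6] yaw 1.626 q6 -2.46 -> d [-2.   0.3 51.6]
turn rz(tool) -0.0
tilt [-0. -0. -1.]
```

```bash
python3 nudge.py '-1 0 22 0 0 0;0 0 17 0 0 0;0 0 9 0 0 0;0 0 4 0 0 0;0 0 1.5 0 0 0;0 0 0 0 0 0;0 0 0 0 0 0'
python3 nudge.py '0 0 0.5 0 0 0;0 0 0 0 0 0;0 0 0 0 0 0;0 0 0 0 0 0;0 0 0 0 0 0;0 0 0 0 0 0' 0.42
python3 nudge.py '0 0 -15 0 0 0;0 0 -25 0 0 0;0 0 -35 0 0 0;0 0 -35 0 0 0;0 0 -20 0 0 0;0 0 0 0 0 0;0 0 0 0 0 0'
python3 - <<'E'
from look import *
to([495.9,-400.5,215],1.51)
E
```

```text
time_s: 41.3
ee_pos: [471.6, 380.6, 87.3]
orientation: [-0.027, 1.0, 0.001, 0.001]
wrist_force: [0.3, -0.5, -0.4]
gripper_width: 0.224
finger_force: 40.0
time_s: 41.8
ee_pos: [471.0, 380.1, 85.7]
orientation: [-0.027, 1.0, 0.0, 0.0]
wrist_force: [0.0, 0.4, -0.5]
gripper_width: 0.411
finger_force: 0.0
time_s: 42.38
ee_pos: [471.2, 380.5, 217.0]
orientation: [-0.027, 1.0, 0.001, 0.001]
wrist_force: [-0.5, 0.5, -0.7]
gripper_width: 0.417
finger_force: 0.0
tcp [471.2 380.5 217. ] yaw 1.625 q6 -2.46 -> d [  18.1 -781.1   -0.1]
turn rz(tool) 0.115
tilt [ 0.  0. -1.]
```

```bash
python3 nudge.py '1 -40 0 0 0 0;1 -40 0 0 0 0;1 -40 0 0 0 0;1 -40 0 0 0 0;1 -40 0 0 0 0;1 -40 0 0 0 0;1 -40 0 0 0 0;1 -40 0 0 0 0;1 -40 0 0 0 0;1 -40 0 0 0 0'
python3 nudge.py '1 -40 0 0 0 0;1 -40 0 0 0 0;1 -40 0 0 0 0;1 -40 0 0 0 0;1 -40 0 0 0 0;1 -40 0 0 0 0;1 -40 0 0 0 0;1 -40 10 0 0 0;0 -40 20 0 0 0;0 -21 27 0 0 0.115'
python3 nudge.py '0 0 30 0 0 0;0 0 0 0 0 0;0 0 0 0 0 0;0 0 0 0 0 0'
python3 - <<'E'
from look import *
to([495.9,-400.5,57],1.51)
incrate()
E
```

```text
time_s: 43.22
ee_pos: [481.6, -21.9, 214.1]
orientation: [-0.028, 1.0, -0.0, -0.001]
wrist_force: [1.5, 0.0, -0.2]
gripper_width: 0.42
finger_force: 0.0
time_s: 44.05
ee_pos: [495.8, -402.1, 159.3]
orientation: [0.032, 0.999, -0.001, 0.001]
wrist_force: [1.0, 0.2, 0.6]
gripper_width: 0.419
finger_force: 0.0
time_s: 44.38
ee_pos: [496.1, -397.9, 130.6]
orientation: [0.029, 1.0, -0.0, -0.0]
wrist_force: [0.3, 0.1, 0.5]
gripper_width: 0.423
finger_force: 0.0
tcp [ 496.1 -397.9  130.6] yaw 1.512 q6 -1.21 -> d [ 0.1 -2.5 73.6]
turn rz(tool) 0.002
tilt [-0. -0. -1.]
top front in crate frame 0 98 area 963.5
top front in crate frame -1 47 area 940.5
top front in crate frame 1 168 area 414.5
top front in crate frame -2 -3 area 909.5
top front in crate frame -1 -52 area 872.0
side front in crate frame -33 -209 area 233.0
```

```bash
python3 nudge.py '0 -2.5 25 0 0 0.002;0 0 25 0 0 0;0 0 14 0 0 0;0 0 6 0 0 0;0 0 3 0 0 0;0 0 0 0 0 0;0 0 0 0 0 0'
python3 nudge.py '0 0 0 0 0 0;0 0 0 0 0 0;0 0 0 0 0 0;0 0 0 0 0 0;0 0 0 0 0 0' 0.0 40
python3 nudge.py '0 0 -5 0 0 0;0 0 -8 0 0 0;0 0 -20 0 0 0;0 0 -30 0 0 0;0 0 -40 0 0 0;0 0 -40 0 0 0;0 0 0 0 0 0;0 0 0 0 0 0'
python3 - <<'E'
from look import *
y=-100
to([476.5-.055*y,279.2+.9985*y,140],1.626)
E
```

```text
time_s: 45.07
ee_pos: [496.7, -400.9, 58.7]
orientation: [0.031, 1.0, -0.001, 0.001]
wrist_force: [-0.5, 0.3, -0.4]
gripper_width: 0.423
finger_force: 0.0
time_s: 45.48
ee_pos: [495.8, -400.7, 57.5]
orientation: [0.031, 1.0, -0.0, 0.0]
wrist_force: [-0.4, 1.1, 3.3]
gripper_width: 0.225
finger_force: 40.0
time_s: 46.15
ee_pos: [496.8, -401.3, 204.1]
orientation: [0.031, 1.0, -0.002, 0.004]
wrist_force: [-1.1, -0.4, -1.1]
gripper_width: 0.224
finger_force: 40.0
tcp [ 496.8 -401.3  204.1] yaw 1.509 q6 -1.21 -> d [ 51.3 578.8  61.9]
turn rz(tool) -0.117
tilt [ 0. -0. -1.]
```

```bash
python3 nudge.py '3.4 38.5 0 0 0 0;3.4 38.5 0 0 0 0;3.4 38.5 0 0 0 0;3.4 38.5 0 0 0 0;3.4 38.5 0 0 0 0;3.4 38.5 0 0 0 0;3.4 38.5 0 0 0 0;3.4 38.5 0 0 0 0;3.4 38.5 0 0 0 0;3.4 38.5 0 0 0 0'
python3 nudge.py '3.4 38.5 0 0 0 0;3.4 38.5 0 0 0 0;3.4 38.5 0 0 0 0;3.4 38.5 0 0 0 0;3.4 38.7 0 0 0 0;0 0 20 0 0 -0.117;0 0 20 0 0 0;0 0 20 0 0 0;0 0 0 0 0 0;0 0 0 0 0 0'
python3 - <<'E'
from look import *
y=-100
to([476.5-.055*y,279.2+.9985*y,86.3],1.626)
E
```

```text
time_s: 46.98
ee_pos: [484.2, -12.6, 199.0]
orientation: [0.031, 1.0, -0.0, -0.001]
wrist_force: [0.6, 0.7, -1.3]
gripper_width: 0.225
finger_force: 40.0
time_s: 47.82
ee_pos: [479.6, 178.4, 138.6]
orientation: [-0.027, 1.0, -0.001, -0.002]
wrist_force: [1.1, -0.6, -0.2]
gripper_width: 0.223
finger_force: 40.0
tcp [479.6 178.4 138.6] yaw 1.626 q6 -2.19 -> d [-2.6  0.9 52.3]
turn rz(tool) -0.0
tilt [-0. -0. -1.]
```

```bash
python3 nudge.py '-1.5 0 22 0 0 0;0 0 17 0 0 0;0 0 9 0 0 0;0 0 4 0 0 0;0 0 1.5 0 0 0;0 0 0 0 0 0;0 0 0 0 0 0'
python3 nudge.py '0 0 0.5 0 0 0;0 0 0 0 0 0;0 0 0 0 0 0;0 0 0 0 0 0;0 0 0 0 0 0;0 0 0 0 0 0' 0.42
python3 nudge.py '0 0 -15 0 0 0;0 0 -25 0 0 0;0 0 -35 0 0 0;0 0 -35 0 0 0;0 0 -30 0 0 0;0 -35 -20 0 0 0;0 -35 -20 0 0 0;0 -35 0 0 0 0;0 -35 0 0 0 0;0 0 0 0 0 0'
python3 nudge.py '-38 -10 0 0 0 0;-38 -10 0 0 0 0;-38 -10 0 0 0 0;0 0 0 0 0 0;0 0 0 0 0 0;0 0 0 0 0 0;0 0 0 0 0 0;0 0 0 0 0 0'
python3 - <<'E'
from look import *
incrate()
t=r.snapshot("top");s=r.snapshot("side");w=r.snapshot("wrist")
a=cv2.resize(t["img"][200:360,90:370],(504,288));b=cv2.resize(s["img"][160:400,160:460],(360,288));
cv2.imwrite("pics/end.png",cv2.resize(np.vstack([np.hstack([a,b[:,:296]]),cv2.resize(w["img"][:280],(800,350))]),(720,574)))
to([476,279,300])
E
```

```text
time_s: 48.4
ee_pos: [482.7, 179.7, 87.4]
orientation: [-0.027, 1.0, 0.001, 0.001]
wrist_force: [-0.5, 0.7, -0.9]
gripper_width: 0.225
finger_force: 40.0
time_s: 48.9
ee_pos: [482.1, 179.3, 86.0]
orientation: [-0.027, 1.0, 0.0, 0.0]
wrist_force: [0.3, 0.1, -0.2]
gripper_width: 0.415
finger_force: 0.0
time_s: 49.73
ee_pos: [489.1, 35.4, 266.5]
orientation: [-0.025, 1.0, -0.0, 0.0]
wrist_force: [-0.2, 1.1, 0.1]
gripper_width: 0.417
finger_force: 0.0
time_s: 50.4
ee_pos: [604.3, 16.1, 266.8]
orientation: [-0.028, 1.0, 0.0, 0.001]
wrist_force: [-0.7, -0.6, -0.0]
gripper_width: 0.42
finger_force: 0.0
top front in crate frame -1 102 area 313.0
top front in crate frame 1 168 area 420.5
top front in crate frame 18 -104 area 685.5
side front in crate frame -11 18 area 243.0
side front in crate frame -5 -62 area 785.5
tcp [604.8  16.  266.5] yaw 1.626 q6 -1.81 -> d [114.  269.7 -33.5]
tilt [ 0.  0. -1.]
```

View pics/end.png

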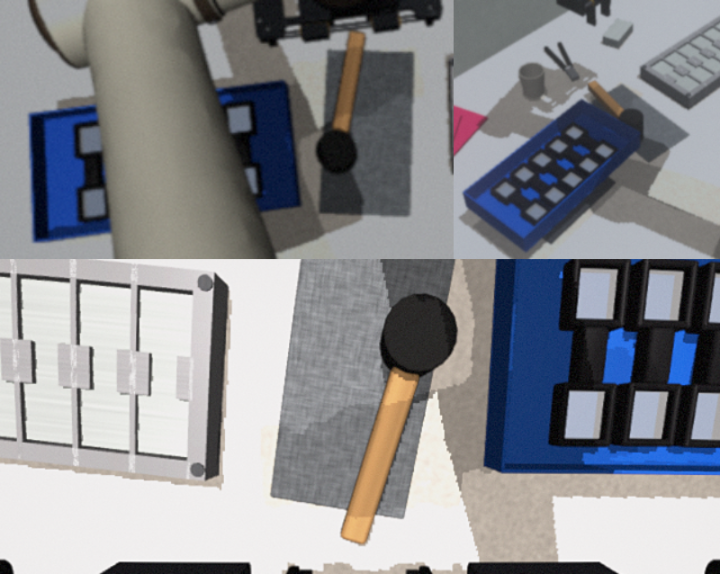

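The last view shows all five fronts flat in a level crate and an empty mould. The mallet has been knocked sideways towards the crate: its head is at about (372,66) in the wrist frame, near the mat's edge. I'll measure it.

```bash
python3 - <<'E'
from look import *
w=r.snapshot("wrist")
g=cv2.cvtColor(w["img"],cv2.COLOR_BGR2HSV)
c=max(blobs(g[...,2]<50,500,(320,10,430,115)),key=cv2.contourArea);print(cv2.boundingRect(c))
P=plane(w,[(241.8,211.6),(360,230.2),(268.4,2.7),(405,2.7)],4);print(P)
o=(P[0]+P[1])/2;u=(P[2]-P[0]);u/=np.linalg.norm(u);n=np.array([u[1],-u[0],0]) # u points -x (towards robot), 
C=o+u*120;print("mat centre",C,"width",np.linalg.norm(P[1]-P[0]))
h=plane(w,[(372.4,65.8)],68)[0];print("head",h,"along",(h-C)@u,"across",(h-C)@n)
m=(g[...,0]>5)&(g[...,0]<25)&(g[...,1]>80)
for row in(130,160,190,215,235):
    xs=np.where(m[row,280:400])[0]+280
    print(row,plane(w,[(xs.min()-.5,row),(xs.max()+.5,row)],48).round(1).tolist() if len(xs) else "")
E
```

```text
(338, 31, 68, 74)
[[615.9 -66.1   4. ]
 [629.2  61.5   4. ]
 [411.6 -43.4   4. ]
 [403.9  87.    4. ]]
mat centre [503.3  10.9   4. ] width 128.30025686383416
head [474.6  52.8  68. ] along 33.083583182760634 across 38.482870968377306
130 [[527.5, 28.2, 48.0], [526.1, 52.7, 48.0]]
160 [[554.8, 20.8, 48.0], [553.4, 45.6, 48.0]]
190 [[583.0, 14.0, 48.0], [581.6, 39.3, 48.0]]
215 [[607.2, 7.7, 48.0], [605.8, 32.5, 48.0]]
235 [[627.1, 2.9, 48.0], [625.7, 28.0, 48.0]]
```

The mallet still stands well within limits on the mat: 33 mm along (limit 110) and 38 mm across (limit 55). It needs no mending. One last look at the pin before handing in.

```bash
python3 - <<'E'
from look import *
s=r.snapshot("side");cv2.imwrite("pics/pin.png",cv2.resize(s["img"][165:265,320:470],(720,480),interpolation=cv2.INTER_CUBIC))
E
```

```text
(no output)
```

View pics/pin.png

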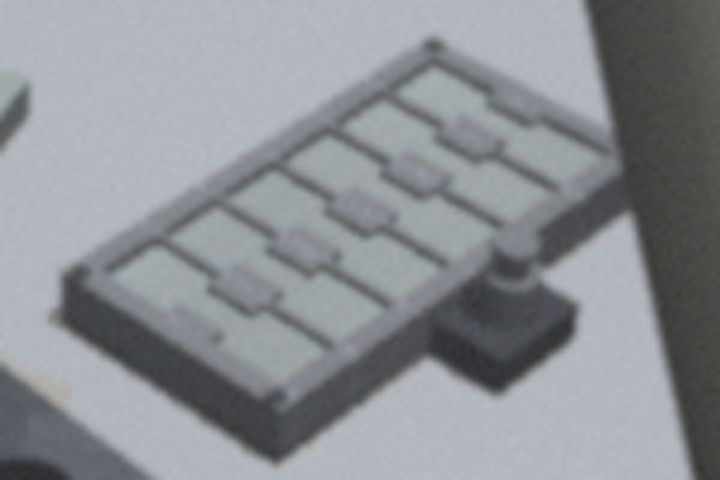

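The pin head is at the same crop position, (518,237), as right after driving, so it is still down. The mould is empty.

```bash
python3 -c "
from cell import r
print(r.hand_in())"
```

```text
the job is handed in; nothing more can be done
None
```

The job is handed in, with no verdict returned. The last pictures show the pin down, all five fronts flat in the level crate, and the mallet (knocked aside mid-run) standing on its mat within limits.

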